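# Rack the printing blocks and tally them

## Robot

A 7-joint arm with a two-finger parallel gripper is mounted at the origin on the work surface. World frame = base frame: x ahead of the robot, y to its left, z up, the work surface at z = 0. Lengths are in m, angles in degrees, forces in N, time in s.
With the tool pointing down it reaches from about 0.425 to 0.875 m from the base axis. Payload 4.7 kg.
Tool frame: the origin (TCP) lies midway between the tips of the shut fingers; the grasp point (between the pads) lies 19 mm behind it; z points along the fingers, y is the direction in which the jaws open and shut (so a half turn about z gives the same grasp; the last joint's range is limited). The gripper opens to 85 mm and grips with 20 to 120 N. Pads are 22 mm wide; open, the fingers measure 114 mm over their backs; the gripper's body (76 mm by 85 mm) begins 54 mm behind the grasp point. The pads swing forward as they close: fully open they stand 13 mm farther back than shut.
Start: joints at [-64.166, 18.392, -4.016, 83.108, 1.295, 78.541, -3.26], TCP at [0.275, 0.589, 0.231] pointing down, gripper open.
Joint ranges: [-163.93, 163.93], [-17.29, 119.83], [-79.2, 71.16], [3.27, 140.29], [-89.18, 269.18], [5.43, 117.66], [-154.24, 154.24]. Speed limits (degrees/s): [147.25, 147.25, 180, 180, 180, 180, 180].

## Interface

Orientations are given as a 3x3 rotation matrix whose columns are the frame's x, y, z axes.
In Python, from workcell import r gives the robot as it stands.
- The arm moves only by the tool servo_tool, never from a script. Its argument "steps" is a list of rows, each an object of numbers: "tx", "ty", "tz": the shift along the tool's x, y, z normalised to -1 to 1, where 1 is 50 mm; "wx", "wy", "wz": the turn, a rotation vector about the tool's x, y, z normalised to -1 to 1, where 1 is 0.1 rad; "gripper": the closure, from 0 (fully open) to 1 (shut). In form: [{"tx": .., "ty": .., "tz": .., "wx": .., "wy": .., "wz": .., "gripper": ..}, ...]. A call has 1 to 5 rows; each row shifts and turns the pose as measured when the row begins, along the tool's axes as they then stand; what a row does not reach is not made up. A row lasts 1/10 s, in which the tool goes at most 50 mm and 8.59 degrees, less where a joint would pass 70% of its speed; a pose out of reach is approached as far as the arm can. A call with a number of a shift or a turn outside -1 to 1 is refused whole. A call with a gripper value outside its range is refused whole. The fingers move at their own pace and stop on an object; the grip force is fixed at half the most. Time passes only in rows, so rows that do not move let the fingers close. It gives the time, the measured TCP pose, the force and the opening at its end, in the units of the state.
- r.get_state(): the state, without advancing time (a new reading comes with each control period).
- r.capture(name): name is "scene" or "top" or "wrist"; returns the picture (420x560x3 uint8, red, green, blue); there is no depth.
- r.get_calibration(name): a dict with "fx", "fy", "cx", "cy" (pixels), "eye" and "attitude" of the camera in the world. Camera axes: x right, y up, looking along -z (the intrinsics and any distortion apply to the point x, -y, -z); pixel columns grow to the right and rows downward; lengths in m; the calibration is good to about 2 mm. The wrist camera is an equidistant fisheye: a pixel r from the principal point sees the ray r / f radians off the axis. A picture is of the moment at which its call begins: read the wrist's pose just before it. get_calibration takes no time and is no camera call; for the wrist camera it gives the pose at the moment of the call.
- r.job_done(): hands the job in, once; it reports no verdict.
Trained networks look in the newest picture that a camera, given by its name, has taken for a name from the list of things; names that differ only in an ending like _2 or _b are one class to them, and where a whole thing is asked for, a point or a joint stands for the part that bears it (a point fixed in the world has none). Each returns a list of dicts, best first, with "conf" (0 to 1); they miss things now and then, are a little off and sometimes report something else, mostly with a low value. They report only what shows in the picture. A call takes as long as a camera call. They do not tell look-alikes from the thing itself.
- r.recognise(camera, query): "location" ([column, row] in pixels, amid what is visible of it).
The state is a dict: "time_s": time; "joint_positions": joint angles; "dq": joint speeds; "joint_torque": joint torques, N m; "tool_pos": TCP position; "orientation": TCP orientation; "wrist_force": force on the tool from outside, world axes, zero at the start; "wrist_torque": the same for the moment, N m; "opening": opening from 0.0 (shut) to 1.0 (fully open).
Only numpy, scipy, OpenCV 4.12 (cv2) and the standard library are available. Lean on these libraries where they do the work, as an engineer would, in place of code of your own. Each camera call takes 0.05 s, during which the arm holds its last target.

## Task

Lay every printing block that is on the bench on the sloping drying rack, copper face up and flat on the board, each on its own. On the tally counter (it starts at zero) record the prints they make: one full stroke of the lever for each short block and two for each long one, no more and no fewer, and let the lever spring back to rest. Leave the ink bottle, the ink tin and the brush jar alone.

Things in the scene. Friction and masses are not known exactly. Their poses are not given: they have to be found in the camera images.
- deck: Sloping plywood board of the drying rack, fixed. Origin: centre of its upper face, 62 mm above the table; x points up the slope (away from the robot), y along the rack, z square out of the board. Slope 0.35 rad. Inside rims 10 mm high and 8 mm thick on all four sides the face is 160 (x) by 424 (y) mm: five blocks fit side by side 75 mm apart, long sides up the slope.
- pivot (a point): Tally counter, fixed: grey base 130 x 130 mm, 18 high; above it a round dial housing, radius 60 mm, its clear cover ending 74 mm above the table. This point is on the upright axis of both lever and dial, 62 mm above the table. From here -x (roughly towards the robot) points to the large zero dot.
- knob (a point): Upright black round knob at the end of the counter's steel lever, diameter 18 mm, reaching from 33 to 85 mm above the table; this point is on its axis, 60 mm above the table. It swings in a level circle of radius 115 mm about pivot. The flat lever arm lies 27 to 33 mm above the table.
- lever (a joint): Angle of the ratchet lever (rad): 0 at rest, 0.83 at its stop; grows counter-clockwise seen from above (the knob moves towards the robot's right). A spring, 0.6 to 1.5 N at the knob, brings it back. After 0.20 of free travel it takes the dial along; a full stroke to the stop advances the dial one mark; it re-engages only when back below about 0.05.
- dial (a joint): Angle of the counter's pointer (rad): 0 at the start (pointer at the large zero dot); each full stroke adds 0.628 (one of ten dots, counter-clockwise seen from above). It stays where it is when the lever returns.
- short1_mid (a point): Short printing block, 60 x 40 x 22 mm, 80 g or so, beech with a copper plate as its top face; this point is its centre, 11 mm above its underside. Its x runs along its length, y across its 40 mm width, z up out of the copper.
- short2_mid (a point): Short printing block, 60 x 40 x 22 mm, 80 g or so, beech with a copper plate as its top face; this point is its centre, 11 mm above its underside. Its x runs along its length, y across its 40 mm width, z up out of the copper.
- short3_mid (a point): Short printing block, 60 x 40 x 22 mm, 80 g or so, beech with a copper plate as its top face; this point is its centre, 11 mm above its underside. Its x runs along its length, y across its 40 mm width, z up out of the copper. May be absent.
- long1_mid (a point): Long printing block, 110 x 40 x 22 mm, 150 g or so, beech with a copper plate as its top face; this point is its centre, 11 mm above its underside. Its x runs along its length, y across its 40 mm width, z up out of the copper.
- long2_mid (a point): Long printing block, 110 x 40 x 22 mm, 150 g or so, beech with a copper plate as its top face; this point is its centre, 11 mm above its underside. Its x runs along its length, y across its 40 mm width, z up out of the copper. May be absent.
- ink_bottle: Bystander, loose: yellow squeeze bottle, radius 30, height 120 mm, origin under its centre; to be left alone.
- ink_tin: Bystander, loose: low round ink tin, radius 42, height 55 mm, origin under its centre; to be left alone.
- brush_jar: Bystander, loose: glass jar of brushes, radius 36, height 95 to the rim, brushes up to 190 mm, origin under its centre; to be left alone.
Mind the look-alikes: they are no part of the job. Leave any black or red look-alike of the part that bears short2_mid alone.

How it is judged:
By the outcome, as a careful person would: the job done as asked, in the order asked, and still so for the second after the job is handed in, with the robot touching nothing.
Of short3, long2 only 1 to 2 are there at a start; the rules pass over those that are not, and their reading is None.
At some moment in a run one of short1, short2, short3, long1, long2 may be knocked a few centimetres aside while the robot is not near it.
Once in a run the grip may slacken for a moment while it holds something.
It also fails if it takes over 200 s, if anything falls off the work surface, if the arm or the gripper's body presses on something with over 40 N, if the wrist force passes 120 N, or if a joint passes its speed limit or range.

## Working session

There is one attempt and no reset: what is moved stays moved. The work goes in short steps, Python scripts to look and compute and a tool call to move; the robot and the scene stay as the last step left them, time stands still between calls to the robot, and variables do not carry over. Pictures are saved under pics/ and viewed, and the job is handed in when it is done.

Besides the shell and the picture viewer there is one more tool, called after "Request:" in YAML: its name, and indented under it one key for each argument. servo_tool: Moves the arm, as the interface text tells. Scaled input: -1 to 1 covers 50 mm each way for a shift and 0.1 rad each way for a turn. Its arguments: {"type":"object","properties":{"steps":{"type":"array","items":{"type":"object","properties":{"tx":{"type":"number","minimum":-1,"maximum":1},"ty":{"type":"number","minimum":-1,"maximum":1},"tz":{"type":"number","minimum":-1,"maximum":1},"wx":{"type":"number","minimum":-1,"maximum":1},"wy":{"type":"number","minimum":-1,"maximum":1},"wz":{"type":"number","minimum":-1,"maximum":1},"gripper":{"type":"number"}}}}},"required":["steps"]}

```bash
ls; mkdir -p pics
python3 - <<'E'
from workcell import r
import cv2
s=r.get_state(); print({k:s[k] for k in ('time_s','tool_pos','orientation','opening','wrist_force')})
for n in('scene','top','wrist'):
    print(n,r.get_calibration(n))
    im=r.capture(n); cv2.imwrite(f'pics/{n}0.png',im[:,:,::-1])
E
```

```text
pics
{'time_s': 0.0, 'tool_pos': array([0.27482475, 0.58845056, 0.23020661]), 'orientation': array([[-9.06117130e-01,  4.23026286e-01, -7.12946669e-04],
       [ 4.23026871e-01,  9.06115336e-01, -1.80688516e-03],
       [-1.18348010e-04, -1.93884520e-03, -9.99998113e-01]]), 'opening': 0.9946876015366193, 'wrist_force': array([ 0.5279708 , -0.48655481,  0.0274796 ])}
scene {'fx': 464.1211324608033, 'fy': 464.1211324608033, 'cx': 286.6476513998886, 'cy': 212.8731183435395, 'eye': array([ 1.07363805, -0.5024839 ,  0.90937543]), 'attitude': array([[ 0.69350796, -0.53358278,  0.48408277],
       [ 0.72042925,  0.51858587, -0.4604893 ],
       [-0.00532932,  0.66810038,  0.74405207]])}
top {'fx': 525.744382540007, 'fy': 525.744382540007, 'cx': 286.03767021072196, 'cy': 209.98522532925205, 'eye': array([0.33927587, 0.03862321, 1.3831632 ]), 'attitude': array([[ 0.02803251,  0.98852025, -0.14846512],
       [-0.99942537,  0.03054784,  0.01468868],
       [ 0.01905535,  0.14796805,  0.98880855]])}
wrist {'fx': 325.19226210127806, 'fy': 325.19226210127806, 'cx': 274.7359825940039, 'cy': 208.80983318746465, 'eye': array([0.20989912, 0.61897278, 0.37279938]), 'attitude': array([[ 0.42237537, -0.87013049, -0.25391332],
       [ 0.90641679,  0.40460796,  0.1212477 ],
       [-0.00276597, -0.28136334,  0.95959732]])}
```

View pics/top0.png

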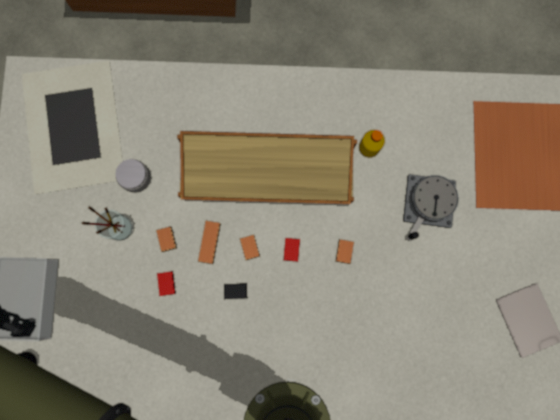

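View pics/scene0.png

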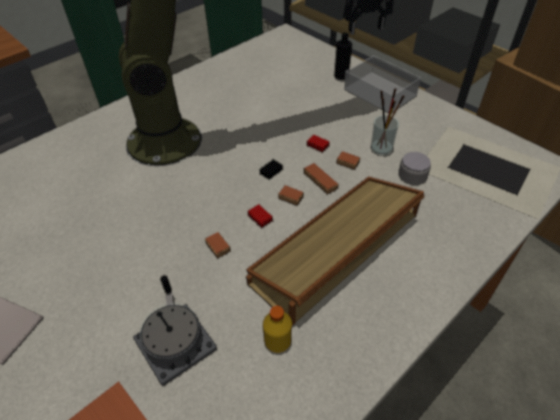

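View pics/wrist0.png

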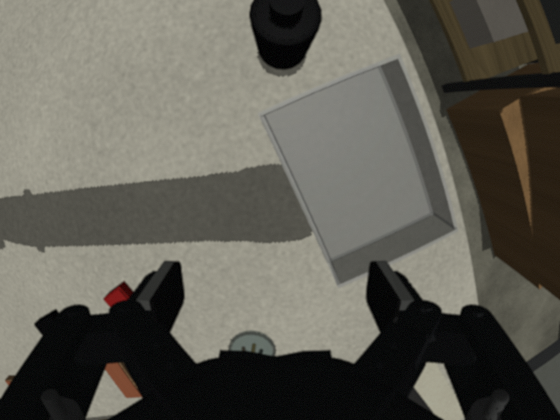

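Top view: orange blocks are shorts at (166,239), (250,247) and (345,251) and one long at (209,242). The red blocks at (166,284) and (291,249) and the black one at (235,291) are look-alikes. I'll measure these next and confirm with an enlarged crop.

```bash
cat > h.py <<'E'
from workcell import r
import cv2, numpy as np
def ray(n,px,cal=None):
    c=cal or r.get_calibration(n)
    u=(np.atleast_2d(px)-[c['cx'],c['cy']])/[c['fx'],c['fy']]
    if n=='wrist':
        t=np.linalg.norm(u,axis=1,keepdims=True); s=np.where(t>1e-9,np.sin(t)/np.maximum(t,1e-9),1)
        d=np.hstack([u[:,:1]*s,-u[:,1:]*s,-np.cos(t)])
    else: d=np.hstack([u[:,:1],-u[:,1:],-np.ones((len(u),1))])
    return np.array(c['eye']),d@np.array(c['attitude']).T
def plane(n,px,z,cal=None):
    e,d=ray(n,px,cal); return e+d*((z-e[2])/d[:,2:])
def proj(n,P,cal=None):
    c=cal or r.get_calibration(n)
    p=(np.atleast_2d(P)-c['eye'])@np.array(c['attitude'])
    x,y,z=p[:,0],-p[:,1],-p[:,2]
    if n=='wrist':
        rr=np.hypot(x,y); t=np.arctan2(rr,z); k=t/np.maximum(rr,1e-12)
        x,y=x*k,y*k
    else: x,y=x/z,y/z
    return np.c_[c['fx']*x+c['cx'],c['fy']*y+c['cy']]
def orange(im):
    h=cv2.cvtColor(im,cv2.COLOR_RGB2HSV)
    return cv2.inRange(h,(5,110,90),(18,255,255))
def blocks(n,im,z=0.022,cal=None,mina=40):
    m=orange(im); k,lab,st,ce=cv2.connectedComponentsWithStats(m); out=[]
    for i in range(1,k):
        if st[i,4]<mina: continue
        cs,_=cv2.findContours((lab==i).astype(np.uint8),cv2.RETR_EXTERNAL,cv2.CHAIN_APPROX_NONE)
        W=plane(n,cs[0][:,0].astype(float),z,cal)[:,:2]
        (c,(a,b),_)=q=cv2.minAreaRect((W*1000).astype(np.float32)); B=cv2.boxPoints(q)
        e=[B[1]-B[0],B[2]-B[1]]; L=max(e,key=np.linalg.norm)
        cen=plane(n,[ce[i]],z,cal)[0]
        ang=np.degrees(np.arctan2(L[1],L[0]))
        out.append((ce[i].round(0),cen[:2].round(4),np.round(c,1),round(max(a,b),1),round(min(a,b),1),round((ang+90)%180-90,1)))
    return out
E
python3 - <<'E'
from h import *
im=r.capture('top')
for b in blocks('top',im): print(*b)
for q in ('deck','ink_bottle','ink_tin','brush_jar','knob','short1_mid','long1_mid','long2_mid'):
    print(q,[(d['location'],round(d['conf'],2)) for d in r.recognise('top',q)])
a=cv2.resize(im[205:310,130:390],None,fx=3,fy=3,interpolation=cv2.INTER_CUBIC)
cv2.imwrite('pics/crop1.png',a[:,:,::-1])
E
```

```text
[517. 155.] [ 0.7114 -0.597 ] [ 712.9 -599.6] 293.0 234.9 -0.3
[267. 168.] [0.6549 0.0717] [657.   73.8] 475.5 184.3 -89.8
[377. 135.] [ 0.7543 -0.219 ] [ 754.1 -218.8] 30.2 26.8 -32.2
[209. 242.] [0.4541 0.216 ] [454.6 215.9] 105.4 37.1 -7.8
[166. 239.] [0.4591 0.3269] [459.2 326.9] 56.5 38.1 16.2
[249. 247.] [0.4439 0.1107] [444.  110.8] 56.0 35.5 18.0
[344. 251.] [ 0.4405 -0.1359] [ 440.7 -136.1] 56.3 36.5 -8.7
deck [([265.0, 167.8], 0.66)]
ink_bottle [([373.0, 142.8], 0.84), ([413.1, 230.5], 0.26)]
ink_tin [([134.7, 173.4], 0.71)]
brush_jar [([110.0, 221.2], 0.93)]
knob [([418.7, 227.6], 0.67)]
short1_mid []
long1_mid [([412.6, 229.6], 0.43)]
long2_mid []
```

View pics/crop1.png

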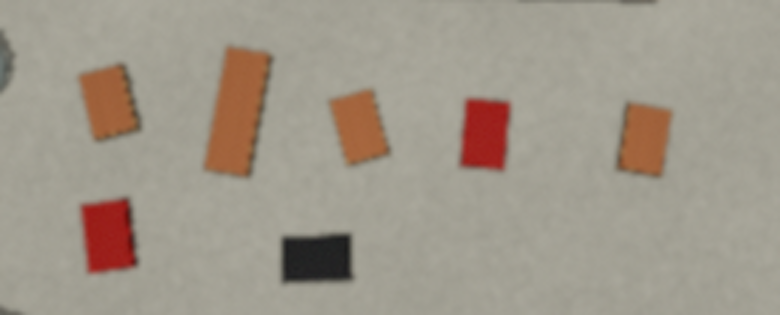

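The crop confirms three short and one long copper blocks; the red and black ones are decoys. Scene and wrist views show no second long block, so the count is 5 strokes. Next I'll measure the deck and counter.

Run:
```python
import cv2
im=cv2.imread('pics/top0.png')
cv2.imwrite('pics/crop2.png',cv2.resize(im[120:215,170:365],None,fx=4,fy=4,interpolation=cv2.INTER_CUBIC))
cv2.imwrite('pics/crop3.png',cv2.resize(im[165:250,390:470],None,fx=7,fy=7,interpolation=cv2.INTER_CUBIC))
```

```text
(no output)
```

View pics/crop2.png

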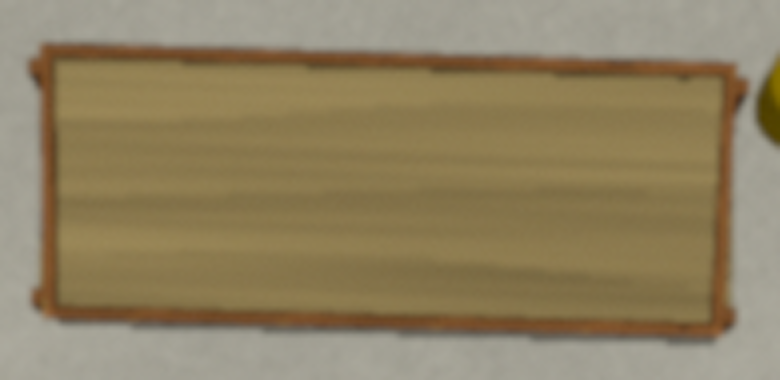

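View pics/crop3.png

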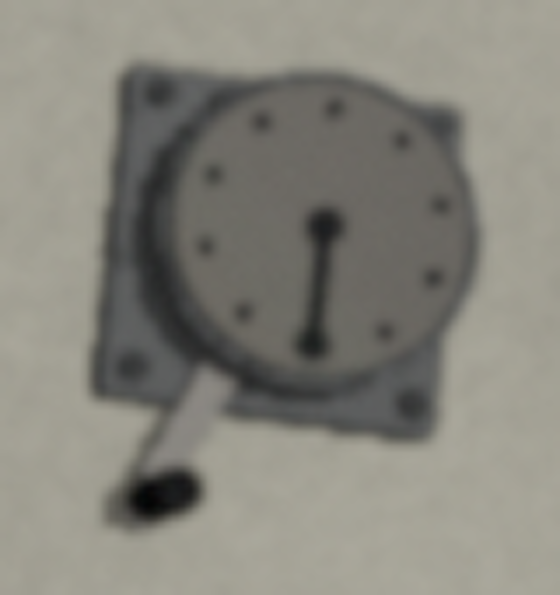

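```bash
cat >> h.py <<'E'
def deckpose(v):
    x,y,t=v; c,s=np.cos(t),np.sin(t); a=.35
    X=np.array([c*np.cos(a),s*np.cos(a),np.sin(a)]); Y=np.array([-s,c,0]); Z=np.cross(X,Y)
    return np.c_[X,Y,Z],np.array([x,y,.062])
E
python3 - <<'E'
from h import *
from scipy.optimize import least_squares
pk=np.array([[42,45],[735,65],[722,337],[44,318]])/4+[170,120]-.4
pi=np.array([[54,60],[727,78],[713,326],[54,308]])/4+[170,120]-.4
L=np.array([[.088,.22,.01],[.088,-.22,.01],[-.088,-.22,.01],[-.088,.22,.01]])
def f(v):
    R,o=deckpose(v); return (proj('top',L@R.T+o)-pk).ravel()
s=least_squares(f,[.65,.07,0]); print(s.x,np.degrees(s.x[2]),s.fun.round(1))
def f2(v):
    L2=L*[80/88,212/220,0]; R,o=deckpose(v); return (proj('top',L2@R.T+o)-pi).ravel()
s2=least_squares(f2,[.65,.07,0]); print(s2.x,np.degrees(s2.x[2]),s2.fun.round(1))
piv=plane('top',[[390+324/7-.4,165+227/7-.4]],.074)[0]; print('pivot',piv)
kt=plane('top',[[390+188/7-.4,165+490/7-.4]],.085)[0]; kb=plane('top',[[390+140/7,165+497/7]],.033)[0]
print(kt,kb,np.linalg.norm(kt[:2]-piv[:2]),np.degrees(np.arctan2(*(kt-piv)[1::-1])))
dot=plane('top',[[390+312/7,165+345/7]],.073)[0];print('dotang',np.degrees(np.arctan2(*(dot-piv)[1::-1])))
im=cv2.imread('pics/top0.png')
for v in (s2.x,):
  R,o=deckpose(v)
  for sc in((88,220,.01),(80,212,0)):
    p=proj('top',(L*[sc[0]/88,sc[1]/220,sc[2]/.01])@R.T+o)
    q=((p-[170,120]+.4)*4).astype(int)
    if sc[0]==88: big=cv2.resize(im[120:215,170:365],None,fx=4,fy=4,interpolation=cv2.INTER_CUBIC)
    cv2.polylines(big,[q],True,(255,0,0),1)
cv2.imwrite('pics/deckfit.png',big)
# scene cross check
im=cv2.imread('pics/scene0.png')
for sc in((88,220,.01),(80,212,0)):
    p=proj('scene',(L*[sc[0]/88,sc[1]/220,sc[2]/.01])@R.T+o)
    cv2.polylines(im,[p.round().astype(int)],True,(255,0,0),1)
for z in(.033,.085):
    p=proj('scene',[[*(kt[:2]),z]]).round().astype(int)[0]; cv2.circle(im,p,3,(0,255,0),1)
cv2.imwrite('pics/scenefit.png',cv2.resize(im[160:400,120:440],None,fx=2.4,fy=2.4))
E
```

```text
[0.64677296 0.07269347 0.00362147] 0.20749514159631374 [-0.7 -0.3  0.8 -0.2  0.3  0.2 -0.4  0.3]
[0.64453628 0.07213994 0.00393954] 0.22571873820544852 [ 0.4 -0.1 -0.8  0.2 -0.6 -0.   1.   0.1]
pivot [ 0.58089147 -0.36063803  0.074     ]
[ 0.48223965 -0.30725699  0.085     ] [ 0.48381931 -0.30428188  0.033     ] 0.112168255951862 151.58193910766167
dotang 175.25581638404984
```

View pics/scenefit.png

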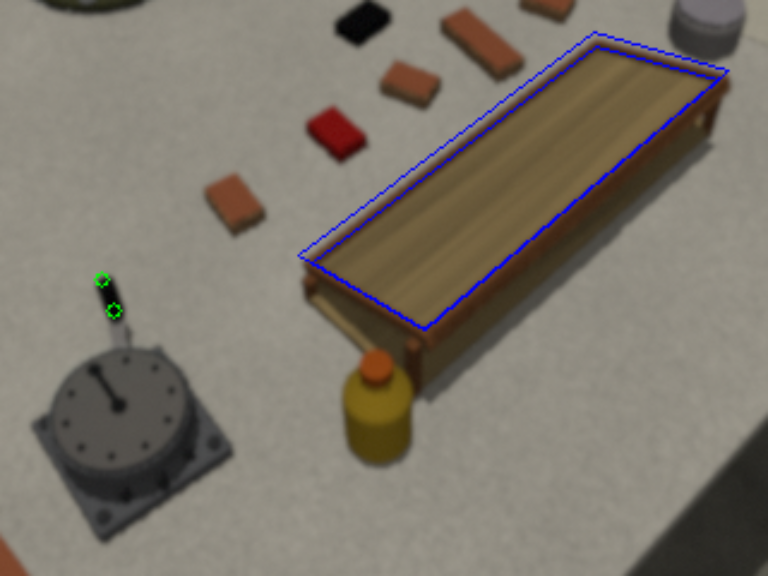

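View pics/deckfit.png

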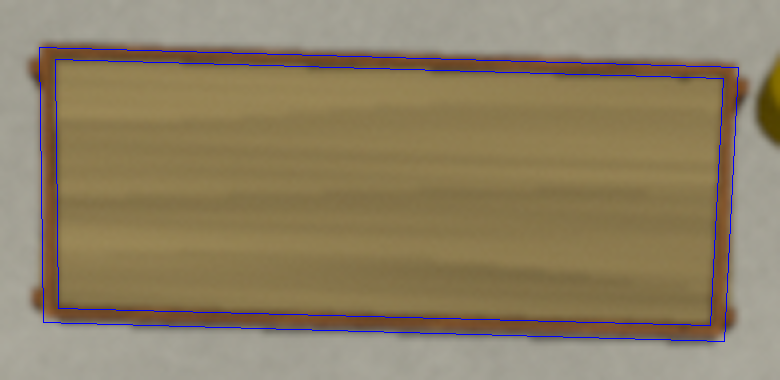

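Deck is at (0.646, 0.0725) with yaw about 0.2°, consistent in both views. The pivot is at (0.581, -0.361) and the knob at (0.482, -0.307). Now a helper that computes the rows.

```bash
cat >> h.py <<'E'
from scipy.spatial.transform import Rotation as Ro
import json
DECK=(0.646,0.0725,0.0037)
def down(phi): # block length direction phi deg; tool x along -/+ it
    c,s=np.cos(np.radians(phi)),np.sin(np.radians(phi))
    X=np.array([-c,-s,0]);Z=np.array([0,0,-1.]);return np.c_[X,np.cross(Z,X),Z]
def deckR():
    R,o=deckpose(DECK); X=-R[:,0];Z=-R[:,2]; return np.c_[X,np.cross(Z,X),Z]
def deckpt(x,y,z):
    R,o=deckpose(DECK); return R@np.array([x,y,z])+o
def plan(P,R,g=None,step=.05,n=5):
    s=r.get_state(); p=np.array(s['tool_pos']);O=np.array(s['orientation'])
    d=np.array(P)-p; w=Ro.from_matrix(O.T@R).as_rotvec()
    k=max(int(np.ceil(np.linalg.norm(d)/step)),int(np.ceil(np.linalg.norm(w)/.1)),1)
    rows=[];W=w/k/.1
    for i in range(k):
        Oi=O@Ro.from_rotvec(w*i/k).as_matrix(); t=Oi.T@(d/k)/.05
        rows.append(dict(zip(('tx','ty','tz','wx','wy','wz'),[round(float(v),2)+0 for v in (*t,*W)])))
    print('t',round(s['time_s'],2),'pos',p.round(4),'dist',np.linalg.norm(d).round(4),'rot',np.degrees(w).round(1),'open',round(s['opening'],3),'F',np.round(s['wrist_force'],1),'rows',k)
    for q in rows[:n]: print(json.dumps(q)+',')
E
python3 - <<'E'
from h import *
plan([.459,.327,.23],down(16.2),n=12)
E
```

```text
t 0.6 pos [0.275  0.589  0.2314] dist 0.3201 rot [  0.    0.  -41.2] open 1.0 F [-0.1 -0.3 -0.1] rows 8
{"tx": -0.69, "ty": -0.4, "tz": 0.0, "wx": 0.0, "wy": 0.0, "wz": -0.9},
{"tx": -0.66, "ty": -0.46, "tz": 0.0, "wx": 0.0, "wy": 0.0, "wz": -0.9},
{"tx": -0.61, "ty": -0.52, "tz": 0.0, "wx": 0.0, "wy": 0.0, "wz": -0.9},
{"tx": -0.56, "ty": -0.57, "tz": 0.0, "wx": 0.0, "wy": 0.0, "wz": -0.9},
{"tx": -0.51, "ty": -0.62, "tz": 0.0, "wx": 0.0, "wy": 0.0, "wz": -0.9},
{"tx": -0.45, "ty": -0.66, "tz": 0.0, "wx": 0.0, "wy": 0.0, "wz": -0.9},
{"tx": -0.39, "ty": -0.7, "tz": 0.0, "wx": 0.0, "wy": 0.0, "wz": -0.9},
{"tx": -0.33, "ty": -0.73, "tz": 0.0, "wx": 0.0, "wy": 0.0, "wz": -0.9},
```

Request:
servo_tool:
  steps:
    - {"tx": -0.5,"ty": -0.3,"tz": -0.6,"wz": -0.9,"gripper": 0}
    - {"tx": -0.66,"ty": -0.46,"tz": -0.4,"wz": -0.9}
    - {"tx": -0.61,"ty": -0.52,"wz": -0.9}
    - {"tx": -0.56,"ty": -0.57,"wz": -0.9}
    - {"tx": -0.51,"ty": -0.62,"wz": -0.9}

```text
schema error: expected keys tx, ty, tz, wx, wy, wz, gripper
```

Run:
```python
from h import *
plan([.459,.327,.20],down(16.2))
```

```text
t 0.6 pos [0.275  0.589  0.2314] dist 0.3217 rot [  0.    0.  -41.2] open 1.0 F [-0.1 -0.3 -0.1] rows 8
{"tx": -0.69, "ty": -0.4, "tz": 0.08, "wx": 0.0, "wy": 0.0, "wz": -0.9},
{"tx": -0.66, "ty": -0.46, "tz": 0.08, "wx": 0.0, "wy": 0.0, "wz": -0.9},
{"tx": -0.61, "ty": -0.52, "tz": 0.08, "wx": 0.0, "wy": 0.0, "wz": -0.9},
{"tx": -0.56, "ty": -0.57, "tz": 0.08, "wx": 0.0, "wy": 0.0, "wz": -0.9},
{"tx": -0.51, "ty": -0.62, "tz": 0.08, "wx": 0.0, "wy": 0.0, "wz": -0.9},
```

All keys are needed in every row.

Request:
servo_tool:
  steps:
    - {"tx": -0.5,"ty": -0.3,"tz": -0.6,"wx": 0,"wy": 0,"wz": -0.9,"gripper": 0}
    - {"tx": -0.66,"ty": -0.46,"tz": -0.4,"wx": 0,"wy": 0,"wz": -0.9,"gripper": 0}
    - {"tx": -0.61,"ty": -0.52,"tz": 0,"wx": 0,"wy": 0,"wz": -0.9,"gripper": 0}
    - {"tx": -0.56,"ty": -0.57,"tz": 0,"wx": 0,"wy": 0,"wz": -0.9,"gripper": 0}
    - {"tx": -0.51,"ty": -0.62,"tz": 0,"wx": 0,"wy": 0,"wz": -0.9,"gripper": 0}

```text
time_s: 1.1
tool_pos: [0.3814, 0.4361, 0.282]
orientation: [[-0.999, -0.046, -0.003], [-0.046, 0.999, 0.002], [0.003, 0.002, -1.0]]
wrist_force: [0.6, -0.6, -0.6]
opening: 1.002
```

Run:
```python
from h import *
plan([.459,.327,.20],down(16.2))
```

```text
t 1.1 pos [0.3814 0.4361 0.282 ] dist 0.157 rot [  0.1  -0.1 -13.6] open 1.002 F [ 0.6 -0.6 -0.6] rows 4
{"tx": -0.36, "ty": -0.56, "tz": 0.41, "wx": 0.01, "wy": -0.01, "wz": -0.59},
{"tx": -0.33, "ty": -0.58, "tz": 0.41, "wx": 0.01, "wy": -0.01, "wz": -0.59},
{"tx": -0.29, "ty": -0.6, "tz": 0.41, "wx": 0.01, "wy": -0.01, "wz": -0.59},
{"tx": -0.26, "ty": -0.62, "tz": 0.41, "wx": 0.01, "wy": -0.01, "wz": -0.59},
```

Request:
servo_tool:
  steps:
    - {"tx": -0.36,"ty": -0.56,"tz": 0.3,"wx": 0,"wy": 0,"wz": -0.59,"gripper": 0}
    - {"tx": -0.33,"ty": -0.58,"tz": 0.4,"wx": 0,"wy": 0,"wz": -0.59,"gripper": 0}
    - {"tx": -0.29,"ty": -0.6,"tz": 0.45,"wx": 0,"wy": 0,"wz": -0.59,"gripper": 0}
    - {"tx": -0.26,"ty": -0.62,"tz": 0.5,"wx": 0,"wy": 0,"wz": -0.59,"gripper": 0}
    - {"tx": 0,"ty": 0,"tz": 0,"wx": 0,"wy": 0,"wz": 0,"gripper": 0}

```text
time_s: 1.6
tool_pos: [0.4675, 0.3168, 0.1996]
orientation: [[-0.96, -0.279, 0.004], [-0.279, 0.96, 0.005], [-0.006, 0.003, -1.0]]
wrist_force: [-0.6, -0.2, 0.0]
opening: 1.001
```

Run:
```python
from h import *
cal=r.get_calibration('wrist'); im=r.capture('wrist'); cv2.imwrite('pics/w1.png',im[:,:,::-1])
for b in blocks('wrist',im,cal=cal,mina=150): print(*b)
im=r.capture('top'); cv2.imwrite('pics/t1.png',im[:,:,::-1])
for b in blocks('top',im): print(*b)
plan([.459,.327,.002],down(16.2))
```

```text
[ 98. 118.] [0.4448 0.1133] [445.  112.5] 56.4 38.4 17.9
[174. 168.] [0.4761 0.2125] [469.7 215.5] 77.5 38.3 -7.6
[295. 165.] [0.4402 0.3307] [442.8 328.5] 26.6 22.8 17.3
[148. 265.] [0.5957 0.2019] [588.7 152.4] 355.3 141.8 66.0
[517. 155.] [ 0.7115 -0.597 ] [ 713.1 -599.9] 292.3 235.1 -0.1
[267. 168.] [0.6551 0.0717] [657.1  73.9] 475.5 184.2 -89.9
[377. 135.] [ 0.7546 -0.219 ] [ 754.6 -220. ] 28.1 26.9 0.2
[209. 242.] [0.4538 0.2164] [454.3 216.7] 105.4 38.5 -7.8
[166. 239.] [0.4585 0.3277] [459.4 327.2] 56.5 37.8 17.5
[249. 247.] [0.4438 0.1107] [443.8 110.8] 55.7 35.3 17.3
[344. 251.] [ 0.4404 -0.1358] [ 440.4 -136.1] 55.8 36.5 -8.7
t 1.7 pos [0.4658 0.3228 0.2027] dist 0.2009 rot [0.5 0.5 0.3] open 0.997 F [-0.5  1.3  1. ] rows 5
{"tx": 0.03, "ty": 0.02, "tz": 0.8, "wx": 0.02, "wy": 0.02, "wz": 0.01},
{"tx": 0.03, "ty": 0.02, "tz": 0.8, "wx": 0.02, "wy": 0.02, "wz": 0.01},
{"tx": 0.03, "ty": 0.02, "tz": 0.8, "wx": 0.02, "wy": 0.02, "wz": 0.01},
{"tx": 0.02, "ty": 0.02, "tz": 0.8, "wx": 0.02, "wy": 0.02, "wz": 0.01},
{"tx": 0.02, "ty": 0.02, "tz": 0.8, "wx": 0.02, "wy": 0.02, "wz": 0.01},
```

View pics/w1.png

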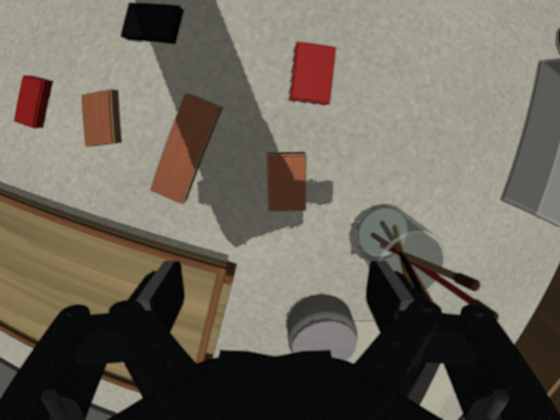

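Wrist view: the target short is at (287,181) with its copper up. The jar at (400,240) leans its brushes away from the target. Top and wrist agree.

Request:
servo_tool:
  steps:
    - {"tx": 0.05,"ty": 0,"tz": 0.8,"wx": 0,"wy": 0,"wz": 0,"gripper": 0.2}
    - {"tx": 0.05,"ty": 0,"tz": 0.8,"wx": 0,"wy": 0,"wz": 0,"gripper": 0.2}
    - {"tx": 0.04,"ty": 0,"tz": 0.8,"wx": 0,"wy": 0,"wz": 0,"gripper": 0.2}
    - {"tx": 0,"ty": 0,"tz": 0.8,"wx": 0,"wy": 0,"wz": 0,"gripper": 0.2}
    - {"tx": 0,"ty": 0,"tz": 0,"wx": 0,"wy": 0,"wz": 0,"gripper": 0.2}

```text
time_s: 2.2
tool_pos: [0.4603, 0.3359, 0.0461]
orientation: [[-0.956, -0.293, 0.016], [-0.292, 0.956, 0.025], [-0.023, 0.019, -1.0]]
wrist_force: [-0.6, -0.5, 0.3]
opening: 0.804
```

Run:
```python
from h import *
plan([.459,.327,.002],down(16.8))
print(plane('top',[[118,226]],.08))
```

```text
t 2.2 pos [0.4603 0.3359 0.0461] dist 0.045 rot [1.1 1.3 0.2] open 0.804 F [-0.6 -0.5  0.3] rows 1
{"tx": 0.1, "ty": -0.18, "tz": 0.88, "wx": 0.19, "wy": 0.23, "wz": 0.04},
[[0.48191873 0.43477987 0.08      ]]
```

Request:
servo_tool:
  steps:
    - {"tx": 0.05,"ty": -0.15,"tz": 0.4,"wx": 0.2,"wy": 0.23,"wz": 0.04,"gripper": 0.2}
    - {"tx": 0.0,"ty": -0.05,"tz": 0.4,"wx": 0,"wy": 0,"wz": 0,"gripper": 0.2}
    - {"tx": 0,"ty": 0,"tz": 0,"wx": 0,"wy": 0,"wz": 0,"gripper": 0.2}

```text
time_s: 2.5
tool_pos: [0.4623, 0.3333, 0.0116]
orientation: [[-0.956, -0.294, 0.005], [-0.294, 0.956, 0.005], [-0.006, 0.004, -1.0]]
wrist_force: [-0.7, 0.7, -0.2]
opening: 0.799
```

Run:
```python
from h import *
plan([.459,.327,.002],down(16.8))
```

```text
t 2.5 pos [0.4623 0.3333 0.0116] dist 0.012 rot [0.2 0.4 0.3] open 0.799 F [-0.7  0.7 -0.2] rows 1
{"tx": 0.1, "ty": -0.1, "tz": 0.19, "wx": 0.04, "wy": 0.06, "wz": 0.05},
```

Request:
servo_tool:
  steps:
    - {"tx": 0.1,"ty": -0.12,"tz": 0.2,"wx": 0,"wy": 0.05,"wz": 0,"gripper": 0.2}
    - {"tx": 0,"ty": 0,"tz": 0,"wx": 0,"wy": 0,"wz": 0,"gripper": 0.8}
    - {"tx": 0,"ty": 0,"tz": 0,"wx": 0,"wy": 0,"wz": 0,"gripper": 0.8}
    - {"tx": 0,"ty": 0,"tz": 0,"wx": 0,"wy": 0,"wz": 0,"gripper": 0.8}
    - {"tx": 0,"ty": 0,"tz": 0,"wx": 0,"wy": 0,"wz": 0,"gripper": 0.8}

```text
time_s: 3.0
tool_pos: [0.4628, 0.3312, 0.0095]
orientation: [[-0.955, -0.296, 0.009], [-0.296, 0.955, 0.013], [-0.012, 0.009, -1.0]]
wrist_force: [-0.0, -0.2, -1.0]
opening: 0.449
```

Run:
```python
from h import *
plan([.459,.327,.15],down(16.8))
```

```text
t 3.0 pos [0.4628 0.3312 0.0095] dist 0.1406 rot [0.5 0.7 0.4] open 0.449 F [-0.  -0.2 -1. ] rows 3
{"tx": 0.02, "ty": -0.01, "tz": -0.94, "wx": 0.03, "wy": 0.04, "wz": 0.02},
{"tx": 0.02, "ty": -0.01, "tz": -0.94, "wx": 0.03, "wy": 0.04, "wz": 0.02},
{"tx": 0.03, "ty": -0.02, "tz": -0.94, "wx": 0.03, "wy": 0.04, "wz": 0.02},
```

The grip is shallow (TCP z is 9.5 mm), so I'll regrip deeper.

Request:
servo_tool:
  steps:
    - {"tx": 0,"ty": 0,"tz": 0,"wx": 0,"wy": 0,"wz": 0,"gripper": 0.35}
    - {"tx": 0,"ty": 0,"tz": 0,"wx": 0.05,"wy": 0.1,"wz": 0,"gripper": 0.35}
    - {"tx": 0.05,"ty": -0.05,"tz": 0.2,"wx": 0,"wy": 0,"wz": 0,"gripper": 0.35}
    - {"tx": 0,"ty": 0,"tz": 0.08,"wx": 0,"wy": 0,"wz": 0,"gripper": 0.35}

```text
time_s: 3.4
tool_pos: [0.4616, 0.3282, -0.0041]
orientation: [[-0.955, -0.296, 0.001], [-0.296, 0.955, 0.005], [-0.003, 0.004, -1.0]]
wrist_force: [-7.2, -6.4, 27.1]
opening: 0.651
```

Run:
```python
from h import *
plan([.459,.327,.002],down(16.8))
```

```text
t 3.4 pos [ 0.4616  0.3282 -0.0041] dist 0.0067 rot [0.2 0.2 0.4] open 0.651 F [-7.2 -6.4 27.1] rows 1
{"tx": 0.06, "ty": -0.01, "tz": -0.12, "wx": 0.04, "wy": 0.03, "wz": 0.07},
```

Request:
servo_tool:
  steps:
    - {"tx": 0,"ty": 0,"tz": -0.1,"wx": 0,"wy": 0,"wz": 0,"gripper": 0.35}
    - {"tx": 0,"ty": 0,"tz": 0,"wx": 0,"wy": 0,"wz": 0,"gripper": 0.8}
    - {"tx": 0,"ty": 0,"tz": 0,"wx": 0,"wy": 0,"wz": 0,"gripper": 0.8}
    - {"tx": 0,"ty": 0,"tz": 0,"wx": 0,"wy": 0,"wz": 0,"gripper": 0.8}

```text
time_s: 3.8
tool_pos: [0.4612, 0.3278, -0.0002]
orientation: [[-0.955, -0.296, 0.0], [-0.296, 0.955, 0.004], [-0.002, 0.004, -1.0]]
wrist_force: [-0.7, -0.6, 1.1]
opening: 0.453
```

Run:
```python
from h import *
plan([.459,.327,.15],down(16.8))
```

```text
t 3.8 pos [ 4.612e-01  3.278e-01 -2.000e-04] dist 0.1502 rot [0.2 0.1 0.4] open 0.453 F [-0.7 -0.6  1.1] rows 4
{"tx": 0.01, "ty": 0.0, "tz": -0.75, "wx": 0.01, "wy": 0.0, "wz": 0.02},
{"tx": 0.01, "ty": 0.0, "tz": -0.75, "wx": 0.01, "wy": 0.0, "wz": 0.02},
{"tx": 0.01, "ty": 0.0, "tz": -0.75, "wx": 0.01, "wy": 0.0, "wz": 0.02},
{"tx": 0.01, "ty": 0.0, "tz": -0.75, "wx": 0.01, "wy": 0.0, "wz": 0.02},
```

Request:
servo_tool:
  steps:
    - {"tx": 0,"ty": 0,"tz": -0.5,"wx": 0,"wy": 0,"wz": 0,"gripper": 0.8}
    - {"tx": 0,"ty": 0,"tz": -0.8,"wx": 0,"wy": 0,"wz": 0,"gripper": 0.8}
    - {"tx": 0,"ty": 0,"tz": -0.8,"wx": 0,"wy": 0,"wz": 0,"gripper": 0.8}
    - {"tx": 0,"ty": 0,"tz": -0.8,"wx": 0,"wy": 0,"wz": 0,"gripper": 0.8}

```text
time_s: 4.2
tool_pos: [0.4557, 0.3231, 0.1397]
orientation: [[-0.955, -0.296, -0.015], [-0.296, 0.955, -0.008], [0.016, -0.003, -1.0]]
wrist_force: [0.6, 0.4, -1.0]
opening: 0.457
```

Run:
```python
from h import *
plan(deckpt(0,.15,.09),deckR())
```

```text
t 4.2 pos [0.4557 0.3231 0.1397] dist 0.1882 rot [  2.7 -20.8  16.9] open 0.457 F [ 0.6  0.4 -1. ] rows 5
{"tx": -0.49, "ty": -0.57, "tz": -0.03, "wx": 0.09, "wy": -0.73, "wz": 0.59},
{"tx": -0.52, "ty": -0.54, "tz": 0.01, "wx": 0.09, "wy": -0.73, "wz": 0.59},
{"tx": -0.55, "ty": -0.51, "tz": 0.05, "wx": 0.09, "wy": -0.73, "wz": 0.59},
{"tx": -0.57, "ty": -0.48, "tz": 0.1, "wx": 0.09, "wy": -0.73, "wz": 0.59},
{"tx": -0.59, "ty": -0.44, "tz": 0.14, "wx": 0.09, "wy": -0.73, "wz": 0.59},
```

Request:
servo_tool:
  steps:
    - {"tx": -0.49,"ty": -0.57,"tz": -0.05,"wx": 0.09,"wy": -0.73,"wz": 0.59,"gripper": 0.8}
    - {"tx": -0.52,"ty": -0.54,"tz": 0,"wx": 0.09,"wy": -0.73,"wz": 0.59,"gripper": 0.8}
    - {"tx": -0.55,"ty": -0.51,"tz": 0.05,"wx": 0.09,"wy": -0.73,"wz": 0.59,"gripper": 0.8}
    - {"tx": -0.57,"ty": -0.48,"tz": 0.1,"wx": 0.09,"wy": -0.73,"wz": 0.59,"gripper": 0.8}
    - {"tx": -0.59,"ty": -0.44,"tz": 0.14,"wx": 0.09,"wy": -0.73,"wz": 0.59,"gripper": 0.8}

```text
time_s: 4.7
tool_pos: [0.6197, 0.2267, 0.1564]
orientation: [[-0.932, -0.002, 0.364], [0.003, 1.0, 0.014], [-0.364, 0.014, -0.931]]
wrist_force: [0.1, -1.3, -2.0]
opening: 0.455
```

Run:
```python
from h import *
plan(deckpt(0,.15,.035),deckR(),step=.035)
```

```text
t 4.7 pos [0.6197 0.2267 0.1564] dist 0.0632 rot [ 0.7  1.3 -0.4] open 0.455 F [ 0.1 -1.3 -2. ] rows 2
{"tx": 0.1, "ty": -0.05, "tz": 0.62, "wx": 0.06, "wy": 0.11, "wz": -0.03},
{"tx": 0.09, "ty": -0.05, "tz": 0.62, "wx": 0.06, "wy": 0.11, "wz": -0.03},
```

Request:
servo_tool:
  steps:
    - {"tx": 0.1,"ty": -0.05,"tz": 0.5,"wx": 0.06,"wy": 0.11,"wz": -0.03,"gripper": 0.8}
    - {"tx": 0.05,"ty": -0.03,"tz": 0.5,"wx": 0.04,"wy": 0.05,"wz": 0,"gripper": 0.8}
    - {"tx": 0,"ty": 0,"tz": 0,"wx": 0,"wy": 0,"wz": 0,"gripper": 0.8}

```text
time_s: 5.0
tool_pos: [0.6327, 0.2168, 0.1052]
orientation: [[-0.937, 0.008, 0.35], [0.008, 1.0, -0.001], [-0.35, 0.001, -0.937]]
wrist_force: [0.2, -0.2, -0.6]
opening: 0.458
```

Run:
```python
from h import *
plan(deckpt(0,.15,.002),deckR(),step=.02)
im=r.capture('top'); im2=r.capture('wrist')
a=cv2.resize(im[110:220,160:300],None,fx=3,fy=3,interpolation=cv2.INTER_CUBIC); b=cv2.resize(im2,(420,330))
cv2.imwrite('pics/p1.png',np.hstack([cv2.resize(a,(420,330)),b])[:,:,::-1])
```

```text
t 5.0 pos [0.6327 0.2168 0.1052] dist 0.0434 rot [-0.1  0.4 -0.6] open 0.458 F [ 0.2 -0.2 -0.6] rows 3
{"tx": 0.02, "ty": 0.04, "tz": 0.29, "wx": -0.01, "wy": 0.03, "wz": -0.04},
{"tx": 0.02, "ty": 0.04, "tz": 0.29, "wx": -0.01, "wy": 0.03, "wz": -0.04},
{"tx": 0.02, "ty": 0.04, "tz": 0.29, "wx": -0.01, "wy": 0.03, "wz": -0.04},
```

View pics/p1.png

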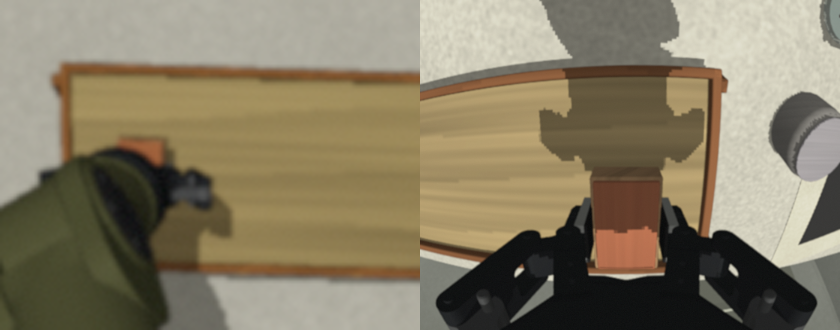

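The block is held squarely over the slot. Lowering it now.

Request:
servo_tool:
  steps:
    - {"tx": 0,"ty": 0,"tz": 0.3,"wx": 0,"wy": 0.03,"wz": -0.04,"gripper": 0.8}
    - {"tx": 0,"ty": 0,"tz": 0.3,"wx": 0,"wy": 0,"wz": 0,"gripper": 0.8}
    - {"tx": 0,"ty": 0,"tz": 0,"wx": 0,"wy": 0,"wz": 0,"gripper": 0.8}

```text
time_s: 5.4
tool_pos: [0.646, 0.2214, 0.0819]
orientation: [[-0.935, -0.001, 0.355], [0.001, 1.0, 0.006], [-0.355, 0.006, -0.935]]
wrist_force: [-0.4, -0.5, -0.5]
opening: 0.452
```

Run:
```python
from h import *
plan(deckpt(0,.15,.002),deckR(),step=.02)
```

```text
t 5.4 pos [0.646  0.2214 0.0819] dist 0.0181 rot [ 0.3  0.7 -0.3] open 0.452 F [-0.4 -0.5 -0.5] rows 1
{"tx": 0.15, "ty": 0.02, "tz": 0.33, "wx": 0.05, "wy": 0.13, "wz": -0.05},
```

Request:
servo_tool:
  steps:
    - {"tx": 0.1,"ty": 0,"tz": 0.2,"wx": 0,"wy": 0.1,"wz": 0,"gripper": 0.8}
    - {"tx": 0,"ty": 0,"tz": 0.1,"wx": 0,"wy": 0.05,"wz": 0,"gripper": 0.8}
    - {"tx": 0,"ty": 0,"tz": 0,"wx": 0,"wy": 0,"wz": 0,"gripper": 0.8}

```text
time_s: 5.7
tool_pos: [0.6467, 0.2221, 0.0647]
orientation: [[-0.941, -0.001, 0.34], [0.001, 1.0, 0.006], [-0.34, 0.006, -0.941]]
wrist_force: [-0.7, 0.1, -1.0]
opening: 0.454
```

Run:
```python
from h import *
plan(deckpt(0,.15,.001),deckR(),step=.02)
```

```text
t 5.7 pos [0.6467 0.2221 0.0647] dist 0.0024 rot [ 0.3 -0.2 -0.2] open 0.454 F [-0.7  0.1 -1. ] rows 1
{"tx": 0.04, "ty": 0.01, "tz": 0.02, "wx": 0.05, "wy": -0.04, "wz": -0.04},
```

Request:
servo_tool:
  steps:
    - {"tx": 0,"ty": 0,"tz": 0.06,"wx": 0,"wy": 0,"wz": 0,"gripper": 0.8}
    - {"tx": 0,"ty": 0,"tz": 0.03,"wx": 0,"wy": 0,"wz": 0,"gripper": 0.8}

```text
time_s: 5.9
tool_pos: [0.648, 0.2223, 0.0619]
orientation: [[-0.941, -0.001, 0.339], [0.001, 1.0, 0.006], [-0.339, 0.006, -0.941]]
wrist_force: [-16.5, -4.1, 19.5]
opening: 0.452
```

Contact is confirmed (about 25 N square to the board). Releasing.

Request:
servo_tool:
  steps:
    - {"tx": 0,"ty": 0,"tz": -0.03,"wx": 0,"wy": 0,"wz": 0,"gripper": 0.8}
    - {"tx": 0,"ty": 0,"tz": 0,"wx": 0,"wy": 0,"wz": 0,"gripper": 0.25}
    - {"tx": 0,"ty": 0,"tz": 0,"wx": 0,"wy": 0,"wz": 0,"gripper": 0.25}
    - {"tx": 0,"ty": 0,"tz": -0.4,"wx": 0,"wy": 0,"wz": 0,"gripper": 0.25}
    - {"tx": 0,"ty": 0,"tz": -0.8,"wx": 0,"wy": 0,"wz": 0,"gripper": 0.25}

```text
time_s: 6.4
tool_pos: [0.6254, 0.2203, 0.1164]
orientation: [[-0.943, -0.0, 0.333], [0.001, 1.0, 0.002], [-0.333, 0.002, -0.943]]
wrist_force: [0.5, 1.3, 0.4]
opening: 0.753
```

Run:
```python
from h import *
cal=r.get_calibration('wrist'); im2=r.capture('wrist'); im=r.capture('top')
a=cv2.resize(im[110:270,150:360],(420,330),interpolation=cv2.INTER_CUBIC); b=cv2.resize(im2,(420,330))
cv2.imwrite('pics/p2.png',np.hstack([a,b])[:,:,::-1])
for b in blocks('wrist',im2,cal=cal,mina=150): print(*b)
for b in blocks('top',im): print(*b)
plan([.4545,.216,.18],down(-7.8))
```

```text
[375. 156.] [0.611  0.2927] [642.1 304.5] 170.8 46.0 20.2
[102. 112.] [0.5726 0.0975] [571.8  76.8] 186.7 9.2 -89.7
[279. 247.] [0.6976 0.2238] [703.7 224.4] 103.1 58.2 -0.5
[ 35. 318.] [ 0.8554 -0.1301] [ 856.2 -139.1] 160.0 13.9 -89.6
[275. 341.] [0.8528 0.2207] [854.7 220.7] 180.2 13.0 -89.3
[517. 155.] [ 0.7115 -0.5971] [ 713.1 -599.7] 292.6 235.0 -0.2
[377. 135.] [ 0.7546 -0.219 ] [ 754.6 -220. ] 28.1 26.9 0.2
[282. 163.] [0.6688 0.0322] [657.3  74. ] 475.5 184.2 -90.0
[207. 158.] [0.6754 0.2305] [672.3 234.1] 42.5 29.9 -88.1
[216. 226.] [0.4951 0.1994] [492.  200.4] 28.9 13.0 2.7
[249. 247.] [0.4438 0.1111] [443.6 111.3] 55.7 36.6 18.0
[344. 251.] [ 0.4405 -0.1357] [ 440.5 -135.9] 55.8 36.1 -8.7
t 6.5 pos [0.629  0.2233 0.1245] dist 0.1833 rot [ 1.9 20.1  7.7] open 0.753 F [0.9 0.6 1.2] rows 4
{"tx": 0.72, "ty": -0.03, "tz": -0.56, "wx": 0.08, "wy": 0.88, "wz": 0.34},
{"tx": 0.77, "ty": -0.06, "tz": -0.5, "wx": 0.08, "wy": 0.88, "wz": 0.34},
{"tx": 0.81, "ty": -0.09, "tz": -0.43, "wx": 0.08, "wy": 0.88, "wz": 0.34},
{"tx": 0.84, "ty": -0.12, "tz": -0.35, "wx": 0.08, "wy": 0.88, "wz": 0.34},
```

View pics/p2.png

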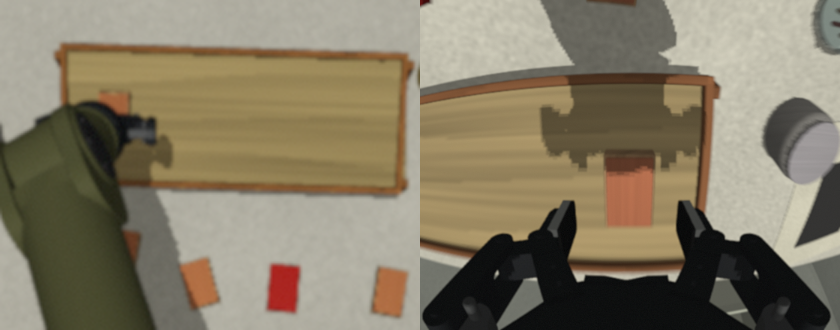

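The first block lies flat on the board, copper up. Next is the long one.

Request:
servo_tool:
  steps:
    - {"tx": 0.6,"ty": 0,"tz": -0.7,"wx": 0.08,"wy": 0.88,"wz": 0.34,"gripper": 0.1}
    - {"tx": 0.75,"ty": -0.06,"tz": -0.5,"wx": 0.08,"wy": 0.88,"wz": 0.34,"gripper": 0.1}
    - {"tx": 0.81,"ty": -0.09,"tz": -0.4,"wx": 0.08,"wy": 0.88,"wz": 0.34,"gripper": 0.1}
    - {"tx": 0.84,"ty": -0.12,"tz": -0.3,"wx": 0.08,"wy": 0.88,"wz": 0.34,"gripper": 0.1}
    - {"tx": 0,"ty": 0,"tz": 0,"wx": 0,"wy": 0,"wz": 0,"gripper": 0.1}

```text
time_s: 7.0
tool_pos: [0.4537, 0.2181, 0.188]
orientation: [[-0.99, 0.142, -0.013], [0.142, 0.99, 0.004], [0.013, 0.002, -1.0]]
wrist_force: [0.8, 0.8, 0.9]
opening: 0.899
```

```bash
cat >> h.py <<'E'
def look(name,crop=None):
    cal=r.get_calibration('wrist'); im2=r.capture('wrist'); im=r.capture('top')
    a=cv2.resize(im[110:310,130:400],(420,311),interpolation=cv2.INTER_CUBIC); b=cv2.resize(im2,(415,311))
    cv2.imwrite(f'pics/{name}.png',np.hstack([a,b])[:,:,::-1])
    for n,i,c in(('wrist',im2,cal),('top',im,None)):
        for b in blocks(n,i,cal=c,mina=150):
            if b[3]<130 and b[2][0]<600: print(n,*b)
E
python3 - <<'E'
from h import *
look('p3')
plan([.4545,.216,.05],down(-7.8))
E
```

```text
wrist [279. 154.] [0.4171 0.2272] [421.9 221.6] 38.8 33.2 -7.6
wrist [170. 200.] [0.4451 0.1119] [445.2 111.5] 56.4 38.4 17.8
wrist [  9. 225.] [ 0.4426 -0.1326] [ 441.2 -134.8] 58.0 40.7 -8.5
top [249. 247.] [0.4434 0.1109] [443.8 111.4] 56.0 36.8 17.6
top [344. 251.] [ 0.4405 -0.1357] [ 440.5 -135.9] 55.8 36.1 -8.7
t 7.1 pos [0.4557 0.2175 0.1866] dist 0.1366 rot [ 0.1 -0.6 -0.3] open 0.902 F [ 1.4  0.3 -0.6] rows 3
{"tx": 0.0, "ty": -0.01, "tz": 0.91, "wx": 0.0, "wy": -0.03, "wz": -0.02},
{"tx": 0.0, "ty": -0.01, "tz": 0.91, "wx": 0.0, "wy": -0.03, "wz": -0.02},
{"tx": 0.0, "ty": -0.01, "tz": 0.91, "wx": 0.0, "wy": -0.03, "wz": -0.02},
```

View pics/p3.png

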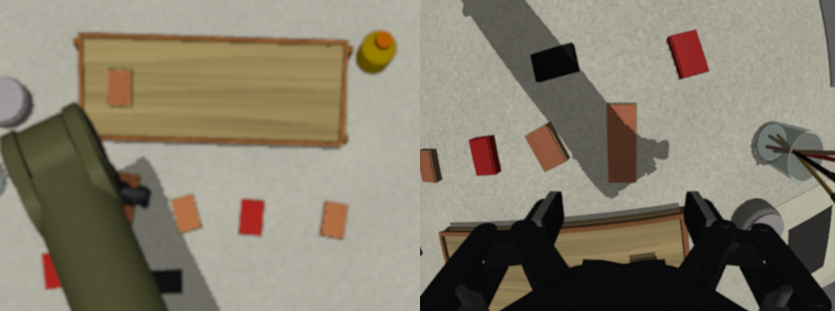

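Run:
```python
from h import *
print(plane('wrist',[[(621.5-420)*560/415,143*420/311]],.022))
```

```text
[[0.45592576 0.21456765 0.022     ]]
```

Request:
servo_tool:
  steps:
    - {"tx": 0,"ty": 0,"tz": 0.9,"wx": 0,"wy": 0,"wz": 0,"gripper": 0.25}
    - {"tx": 0,"ty": 0,"tz": 0.9,"wx": 0,"wy": 0,"wz": 0,"gripper": 0.25}
    - {"tx": 0,"ty": 0,"tz": 0.8,"wx": 0,"wy": 0,"wz": 0,"gripper": 0.25}
    - {"tx": 0,"ty": 0,"tz": 0,"wx": 0,"wy": 0,"wz": 0,"gripper": 0.25}

```text
time_s: 7.5
tool_pos: [0.4598, 0.2178, 0.0523]
orientation: [[-0.99, 0.142, -0.001], [0.142, 0.99, 0.004], [0.001, 0.004, -1.0]]
wrist_force: [-0.5, 0.0, -0.3]
opening: 0.751
```

Run:
```python
from h import *
plan([.4545,.216,.0],down(-7.8))
```

```text
t 7.5 pos [0.4598 0.2178 0.0523] dist 0.0526 rot [ 0.2 -0.1 -0.4] open 0.751 F [-0.5  0.  -0.3] rows 2
{"tx": 0.05, "ty": -0.03, "tz": 0.52, "wx": 0.02, "wy": -0.01, "wz": -0.03},
{"tx": 0.05, "ty": -0.03, "tz": 0.52, "wx": 0.02, "wy": -0.01, "wz": -0.03},
```

Request:
servo_tool:
  steps:
    - {"tx": 0.05,"ty": -0.03,"tz": 0.5,"wx": 0,"wy": 0,"wz": 0,"gripper": 0.25}
    - {"tx": 0.05,"ty": -0.03,"tz": 0.4,"wx": 0,"wy": 0,"wz": 0,"gripper": 0.25}
    - {"tx": 0,"ty": 0,"tz": 0,"wx": 0,"wy": 0,"wz": 0,"gripper": 0.25}

```text
time_s: 7.8
tool_pos: [0.4579, 0.2158, 0.008]
orientation: [[-0.99, 0.143, 0.003], [0.143, 0.99, 0.004], [-0.003, 0.004, -1.0]]
wrist_force: [-0.5, -0.1, 0.1]
opening: 0.748
```

Request:
servo_tool:
  steps:
    - {"tx": 0.05,"ty": 0,"tz": 0.18,"wx": 0,"wy": 0,"wz": 0,"gripper": 0.35}
    - {"tx": 0,"ty": 0,"tz": 0,"wx": 0,"wy": 0,"wz": 0,"gripper": 0.35}

```text
time_s: 8.0
tool_pos: [0.458, 0.2171, 0.0011]
orientation: [[-0.99, 0.143, 0.007], [0.143, 0.99, 0.005], [-0.007, 0.006, -1.0]]
wrist_force: [-1.0, 0.2, -0.3]
opening: 0.652
```

Request:
servo_tool:
  steps:
    - {"tx": 0,"ty": 0,"tz": 0,"wx": 0,"wy": 0,"wz": 0,"gripper": 0.8}
    - {"tx": 0,"ty": 0,"tz": 0,"wx": 0,"wy": 0,"wz": 0,"gripper": 0.8}
    - {"tx": 0,"ty": 0,"tz": 0,"wx": 0,"wy": 0,"wz": 0,"gripper": 0.8}
    - {"tx": 0,"ty": 0,"tz": -0.3,"wx": 0,"wy": 0,"wz": 0,"gripper": 0.8}
    - {"tx": 0,"ty": 0,"tz": -0.7,"wx": 0,"wy": 0,"wz": 0,"gripper": 0.8}

```text
time_s: 8.5
tool_pos: [0.4561, 0.2159, 0.051]
orientation: [[-0.99, 0.143, 0.004], [0.143, 0.99, 0.003], [-0.003, 0.003, -1.0]]
wrist_force: [0.7, -0.6, -1.6]
opening: 0.451
```

Request:
servo_tool:
  steps:
    - {"tx": 0,"ty": 0,"tz": -0.8,"wx": 0,"wy": 0,"wz": 0,"gripper": 0.8}
    - {"tx": 0,"ty": 0,"tz": -0.8,"wx": 0,"wy": 0,"wz": 0,"gripper": 0.8}
    - {"tx": 0,"ty": 0,"tz": -0.4,"wx": 0,"wy": 0,"wz": 0,"gripper": 0.8}

```text
time_s: 8.8
tool_pos: [0.4552, 0.2152, 0.1556]
orientation: [[-0.99, 0.143, 0.004], [0.143, 0.99, 0.003], [-0.004, 0.004, -1.0]]
wrist_force: [0.4, -0.5, -2.0]
opening: 0.45
```

Run:
```python
from h import *
look('p4')
plan(deckpt(0,.05,.09),deckR())
```

```text
wrist [297. 178.] [0.4402 0.2373] [449.5 228.6] 65.1 59.6 -7.9
wrist [161. 203.] [0.4444 0.1117] [444.7 111.1] 56.5 38.9 17.9
top [249. 247.] [0.4433 0.1108] [443.5 111.1] 56.1 36.1 17.3
top [344. 251.] [ 0.4405 -0.1358] [ 440.7 -136.1] 56.3 36.5 -8.7
t 8.9 pos [0.456  0.2157 0.1556] dist 0.1846 rot [ -1.2 -19.7  -8.4] open 0.451 F [ 0.3  0.5 -0.9] rows 4
{"tx": -0.85, "ty": -0.35, "tz": 0.05, "wx": -0.05, "wy": -0.86, "wz": -0.37},
{"tx": -0.83, "ty": -0.38, "tz": 0.12, "wx": -0.05, "wy": -0.86, "wz": -0.37},
{"tx": -0.8, "ty": -0.41, "tz": 0.19, "wx": -0.05, "wy": -0.86, "wz": -0.37},
{"tx": -0.77, "ty": -0.44, "tz": 0.25, "wx": -0.05, "wy": -0.86, "wz": -0.37},
```

View pics/p4.png

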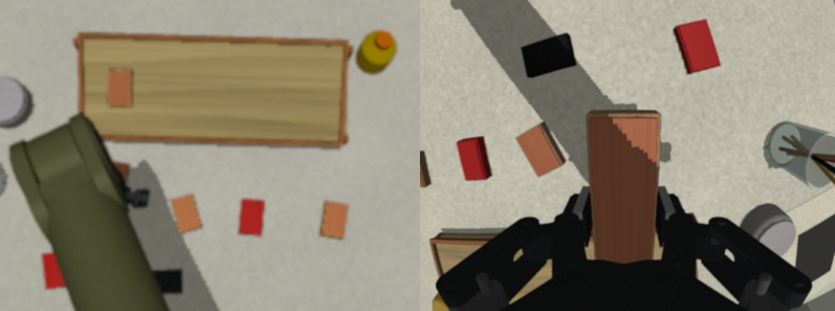

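Request:
servo_tool:
  steps:
    - {"tx": -0.8,"ty": -0.35,"tz": 0,"wx": -0.05,"wy": -0.86,"wz": -0.37,"gripper": 0.8}
    - {"tx": -0.83,"ty": -0.38,"tz": 0.1,"wx": -0.05,"wy": -0.86,"wz": -0.37,"gripper": 0.8}
    - {"tx": -0.8,"ty": -0.41,"tz": 0.15,"wx": -0.05,"wy": -0.86,"wz": -0.37,"gripper": 0.8}
    - {"tx": -0.77,"ty": -0.44,"tz": 0.2,"wx": -0.05,"wy": -0.86,"wz": -0.37,"gripper": 0.8}
    - {"tx": 0,"ty": 0,"tz": 0,"wx": 0,"wy": 0,"wz": 0,"gripper": 0.8}

```text
time_s: 9.4
tool_pos: [0.6118, 0.1206, 0.1469]
orientation: [[-0.938, -0.016, 0.347], [-0.018, 1.0, -0.001], [-0.347, -0.007, -0.938]]
wrist_force: [-1.4, -1.0, -2.7]
opening: 0.456
```

Run:
```python
from h import *
plan(deckpt(0,.05,.03),deckR(),step=.03)
```

```text
t 9.4 pos [0.6118 0.1206 0.1469] dist 0.0615 rot [-0.1  0.2  0.8] open 0.456 F [-1.4 -1.  -2.7] rows 3
{"tx": -0.02, "ty": 0.01, "tz": 0.41, "wx": -0.01, "wy": 0.01, "wz": 0.05},
{"tx": -0.02, "ty": 0.01, "tz": 0.41, "wx": -0.01, "wy": 0.01, "wz": 0.05},
{"tx": -0.02, "ty": 0.01, "tz": 0.41, "wx": -0.01, "wy": 0.01, "wz": 0.05},
```

Request:
servo_tool:
  steps:
    - {"tx": 0,"ty": 0,"tz": 0.4,"wx": 0,"wy": 0.01,"wz": 0.07,"gripper": 0.8}
    - {"tx": 0,"ty": 0,"tz": 0.4,"wx": 0,"wy": 0.01,"wz": 0.07,"gripper": 0.8}
    - {"tx": 0,"ty": 0,"tz": 0.4,"wx": 0,"wy": 0,"wz": 0,"gripper": 0.8}
    - {"tx": 0,"ty": 0,"tz": 0,"wx": 0,"wy": 0,"wz": 0,"gripper": 0.8}

```text
time_s: 9.8
tool_pos: [0.6276, 0.1183, 0.0808]
orientation: [[-0.943, 0.0, 0.333], [-0.001, 1.0, -0.004], [-0.333, -0.004, -0.943]]
wrist_force: [-1.2, 0.5, -2.5]
opening: 0.451
```

Run:
```python
from h import *
look('p5')
plan(deckpt(0,.05,.002),deckR(),step=.03)
```

```text
wrist [238. 120.] [0.5742 0.098 ] [573.6  95.7] 43.7 4.1 -88.4
top [344. 251.] [ 0.4405 -0.1357] [ 440.5 -135.9] 55.8 36.1 -8.7
t 9.9 pos [0.6291 0.1191 0.084 ] dist 0.026 rot [-0.2 -0.3 -0.1] open 0.453 F [ 0.3  0.8 -1.1] rows 1
{"tx": -0.17, "ty": 0.07, "tz": 0.49, "wx": -0.04, "wy": -0.06, "wz": -0.02},
```

View pics/p5.png

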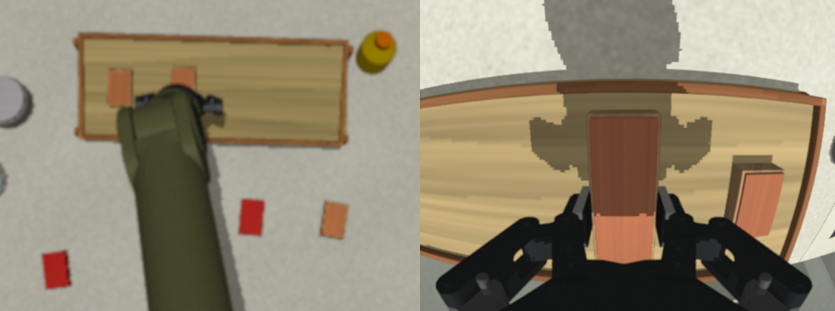

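Request:
servo_tool:
  steps:
    - {"tx": -0.12,"ty": 0.04,"tz": 0.2,"wx": 0,"wy": -0.05,"wz": 0,"gripper": 0.8}
    - {"tx": -0.05,"ty": 0.02,"tz": 0.2,"wx": 0,"wy": 0,"wz": 0,"gripper": 0.8}
    - {"tx": 0,"ty": 0,"tz": 0,"wx": 0,"wy": 0,"wz": 0,"gripper": 0.8}

```text
time_s: 10.2
tool_pos: [0.6459, 0.1237, 0.0695]
orientation: [[-0.938, -0.002, 0.346], [-0.002, 1.0, -0.0], [-0.346, -0.001, -0.938]]
wrist_force: [0.8, -0.5, -1.9]
opening: 0.452
```

Run:
```python
from h import *
plan(deckpt(0,.05,.001),deckR(),step=.03)
```

```text
t 10.2 pos [0.6459 0.1237 0.0695] dist 0.0067 rot [-0.1  0.2 -0.1] open 0.452 F [ 0.8 -0.5 -1.9] rows 1
{"tx": 0.05, "ty": -0.02, "tz": 0.12, "wx": -0.01, "wy": 0.03, "wz": -0.02},
```

Request:
servo_tool:
  steps:
    - {"tx": 0.03,"ty": 0,"tz": 0.12,"wx": 0,"wy": 0.02,"wz": 0,"gripper": 0.8}
    - {"tx": 0,"ty": 0,"tz": 0.05,"wx": 0,"wy": 0,"wz": 0,"gripper": 0.8}

```text
time_s: 10.4
tool_pos: [0.6477, 0.124, 0.0645]
orientation: [[-0.939, -0.003, 0.344], [-0.003, 1.0, 0.0], [-0.344, -0.001, -0.939]]
wrist_force: [-31.9, -4.1, 38.4]
opening: 0.456
```

Request:
servo_tool:
  steps:
    - {"tx": 0,"ty": 0,"tz": -0.04,"wx": 0,"wy": 0,"wz": 0,"gripper": 0.8}
    - {"tx": 0,"ty": 0,"tz": 0,"wx": 0,"wy": 0,"wz": 0,"gripper": 0.25}
    - {"tx": 0,"ty": 0,"tz": 0,"wx": 0,"wy": 0,"wz": 0,"gripper": 0.25}
    - {"tx": 0,"ty": 0,"tz": -0.4,"wx": 0,"wy": 0,"wz": 0,"gripper": 0.25}
    - {"tx": 0,"ty": 0,"tz": -0.8,"wx": 0,"wy": 0,"wz": 0,"gripper": 0.25}

```text
time_s: 10.9
tool_pos: [0.6249, 0.1232, 0.1203]
orientation: [[-0.941, -0.002, 0.339], [-0.003, 1.0, -0.002], [-0.339, -0.003, -0.941]]
wrist_force: [0.2, 1.3, 0.6]
opening: 0.747
```

Run:
```python
from h import *
look('p6')
plan([.444,.111,.18],down(17.6))
```

```text
top [344. 251.] [ 0.4405 -0.1357] [ 440.7 -136. ] 56.3 36.3 -8.7
t 11.0 pos [0.6289 0.125  0.128 ] dist 0.1925 rot [ -3.   20.4 -17.3] open 0.753 F [0.7 0.5 0.8] rows 5
{"tx": 0.62, "ty": -0.05, "tz": -0.45, "wx": -0.1, "wy": 0.71, "wz": -0.6},
{"tx": 0.65, "ty": -0.01, "tz": -0.41, "wx": -0.1, "wy": 0.71, "wz": -0.6},
{"tx": 0.68, "ty": 0.03, "tz": -0.36, "wx": -0.1, "wy": 0.71, "wz": -0.6},
{"tx": 0.7, "ty": 0.08, "tz": -0.31, "wx": -0.1, "wy": 0.71, "wz": -0.6},
{"tx": 0.71, "ty": 0.12, "tz": -0.26, "wx": -0.1, "wy": 0.71, "wz": -0.6},
```

View pics/p6.png

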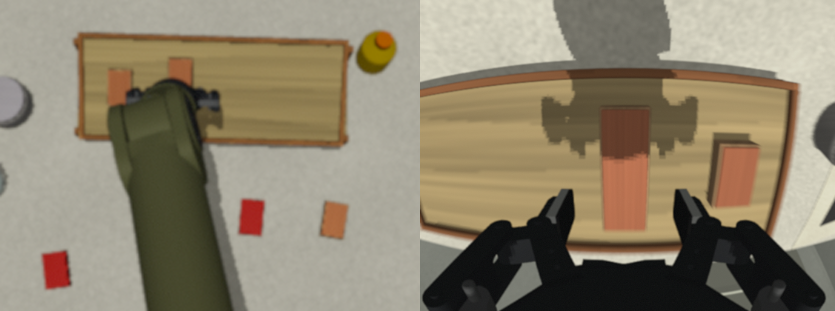

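The long block is flat. On to the third.

Request:
servo_tool:
  steps:
    - {"tx": 0.55,"ty": -0.05,"tz": -0.6,"wx": -0.1,"wy": 0.71,"wz": -0.6,"gripper": 0.1}
    - {"tx": 0.65,"ty": 0,"tz": -0.41,"wx": -0.1,"wy": 0.71,"wz": -0.6,"gripper": 0.1}
    - {"tx": 0.68,"ty": 0.03,"tz": -0.3,"wx": -0.1,"wy": 0.71,"wz": -0.6,"gripper": 0.1}
    - {"tx": 0.7,"ty": 0.08,"tz": -0.25,"wx": -0.1,"wy": 0.71,"wz": -0.6,"gripper": 0.1}
    - {"tx": 0.71,"ty": 0.12,"tz": -0.2,"wx": -0.1,"wy": 0.71,"wz": -0.6,"gripper": 0.1}

```text
time_s: 11.5
tool_pos: [0.4422, 0.1105, 0.1803]
orientation: [[-0.95, -0.311, -0.009], [-0.311, 0.95, -0.003], [0.009, -0.0, -1.0]]
wrist_force: [-1.0, 0.6, 0.1]
opening: 0.903
```

Run:
```python
from h import *
look('p7')
plan([.444,.111,.05],down(17.6))
```

```text
wrist [ 59. 123.] [ 0.4376 -0.1353] [ 437.8 -136.2] 57.1 38.2 -8.0
top [344. 251.] [ 0.4406 -0.1357] [ 440.7 -135.9] 56.3 36.1 -8.7
t 11.6 pos [0.4421 0.1109 0.1806] dist 0.1306 rot [-0.  -0.4  0.5] open 0.899 F [1.2 0.8 0.2] rows 3
{"tx": -0.02, "ty": 0.0, "tz": 0.87, "wx": 0.0, "wy": -0.03, "wz": 0.03},
{"tx": -0.02, "ty": 0.0, "tz": 0.87, "wx": 0.0, "wy": -0.03, "wz": 0.03},
{"tx": -0.01, "ty": 0.0, "tz": 0.87, "wx": 0.0, "wy": -0.03, "wz": 0.03},
```

View pics/p7.png

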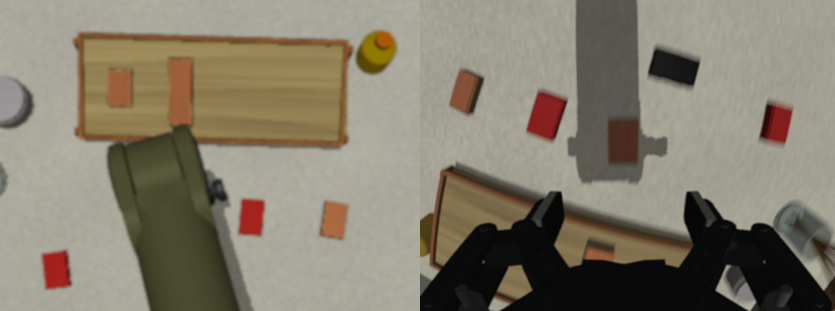

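The third block sits at (623,141) in the wrist half, right under the gripper, and was not moved.

Request:
servo_tool:
  steps:
    - {"tx": 0,"ty": 0,"tz": 0.9,"wx": 0,"wy": 0,"wz": 0.03,"gripper": 0.25}
    - {"tx": 0,"ty": 0,"tz": 0.9,"wx": 0,"wy": 0,"wz": 0.03,"gripper": 0.25}
    - {"tx": 0,"ty": 0,"tz": 0.8,"wx": 0,"wy": 0,"wz": 0,"gripper": 0.25}
    - {"tx": 0,"ty": 0,"tz": 0,"wx": 0,"wy": 0,"wz": 0,"gripper": 0.25}

```text
time_s: 12.0
tool_pos: [0.4465, 0.1119, 0.0483]
orientation: [[-0.953, -0.303, 0.005], [-0.303, 0.953, 0.001], [-0.005, -0.0, -1.0]]
wrist_force: [0.3, 0.8, 0.2]
opening: 0.755
```

Run:
```python
from h import *
plan([.444,.111,.0],down(17.6))
```

```text
t 12.0 pos [0.4465 0.1119 0.0483] dist 0.0484 rot [-0.   0.3  0. ] open 0.755 F [0.3 0.8 0.2] rows 1
{"tx": 0.06, "ty": 0.0, "tz": 0.97, "wx": 0.0, "wy": 0.05, "wz": 0.01},
```

Request:
servo_tool:
  steps:
    - {"tx": 0.05,"ty": 0,"tz": 0.5,"wx": 0,"wy": 0.05,"wz": 0,"gripper": 0.25}
    - {"tx": 0.02,"ty": 0,"tz": 0.4,"wx": 0,"wy": 0,"wz": 0,"gripper": 0.35}
    - {"tx": 0,"ty": 0,"tz": 0.1,"wx": 0,"wy": 0,"wz": 0,"gripper": 0.35}

```text
time_s: 12.3
tool_pos: [0.4479, 0.1117, 0.0002]
orientation: [[-0.953, -0.302, 0.007], [-0.302, 0.953, 0.001], [-0.007, -0.001, -1.0]]
wrist_force: [0.1, -0.4, -0.5]
opening: 0.649
```

Request:
servo_tool:
  steps:
    - {"tx": 0,"ty": 0,"tz": 0,"wx": 0,"wy": 0,"wz": 0,"gripper": 0.8}
    - {"tx": 0,"ty": 0,"tz": 0,"wx": 0,"wy": 0,"wz": 0,"gripper": 0.8}
    - {"tx": 0,"ty": 0,"tz": 0,"wx": 0,"wy": 0,"wz": 0,"gripper": 0.8}
    - {"tx": 0,"ty": 0,"tz": -0.3,"wx": 0,"wy": 0,"wz": 0,"gripper": 0.8}
    - {"tx": 0,"ty": 0,"tz": -0.7,"wx": 0,"wy": 0,"wz": 0,"gripper": 0.8}

```text
time_s: 12.8
tool_pos: [0.4482, 0.1116, 0.0528]
orientation: [[-0.954, -0.301, 0.006], [-0.301, 0.954, 0.0], [-0.006, -0.001, -1.0]]
wrist_force: [-0.2, 0.1, -1.1]
opening: 0.456
```

Request:
servo_tool:
  steps:
    - {"tx": 0,"ty": 0,"tz": -0.8,"wx": 0,"wy": 0,"wz": 0,"gripper": 0.8}
    - {"tx": 0,"ty": 0,"tz": -0.8,"wx": 0,"wy": 0,"wz": 0,"gripper": 0.8}
    - {"tx": 0,"ty": 0,"tz": -0.4,"wx": 0,"wy": 0,"wz": 0,"gripper": 0.8}

```text
time_s: 13.1
tool_pos: [0.4487, 0.1117, 0.1606]
orientation: [[-0.954, -0.3, 0.012], [-0.3, 0.954, 0.003], [-0.012, -0.001, -1.0]]
wrist_force: [0.5, -0.0, -0.0]
opening: 0.454
```

Run:
```python
from h import *
look('p8')
plan(deckpt(0,-.05,.09),deckR())
```

```text
wrist [ 46. 120.] [ 0.4403 -0.1349] [ 441.  -135.9] 58.7 39.2 -8.4
wrist [302. 333.] [0.5857 0.1858] [588.1 173.1] 82.5 10.0 -77.5
top [344. 251.] [ 0.4405 -0.1358] [ 440.7 -136.1] 56.3 36.5 -8.7
t 13.2 pos [0.4497 0.112  0.1608] dist 0.1889 rot [  3.1 -19.1  17.1] open 0.454 F [ 0.8 -0.9 -0.5] rows 5
{"tx": -0.52, "ty": -0.54, "tz": 0.07, "wx": 0.11, "wy": -0.67, "wz": 0.6},
{"tx": -0.55, "ty": -0.51, "tz": 0.11, "wx": 0.11, "wy": -0.67, "wz": 0.6},
{"tx": -0.57, "ty": -0.47, "tz": 0.15, "wx": 0.11, "wy": -0.67, "wz": 0.6},
{"tx": -0.59, "ty": -0.44, "tz": 0.19, "wx": 0.11, "wy": -0.67, "wz": 0.6},
{"tx": -0.6, "ty": -0.4, "tz": 0.24, "wx": 0.11, "wy": -0.67, "wz": 0.6},
```

View pics/p8.png

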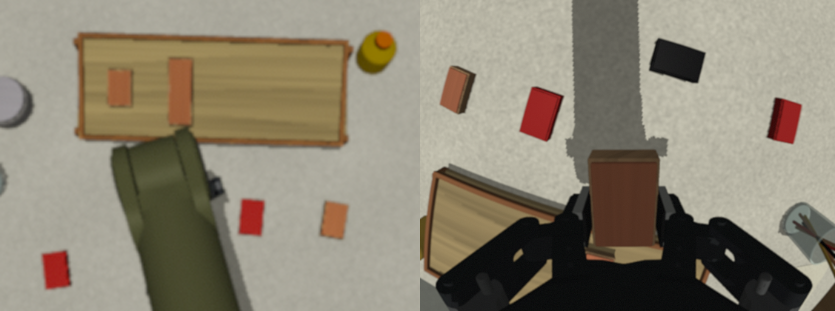

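Request:
servo_tool:
  steps:
    - {"tx": -0.5,"ty": -0.54,"tz": 0,"wx": 0.11,"wy": -0.67,"wz": 0.6,"gripper": 0.8}
    - {"tx": -0.55,"ty": -0.51,"tz": 0.08,"wx": 0.11,"wy": -0.67,"wz": 0.6,"gripper": 0.8}
    - {"tx": -0.57,"ty": -0.47,"tz": 0.13,"wx": 0.11,"wy": -0.67,"wz": 0.6,"gripper": 0.8}
    - {"tx": -0.59,"ty": -0.44,"tz": 0.18,"wx": 0.11,"wy": -0.67,"wz": 0.6,"gripper": 0.8}
    - {"tx": -0.6,"ty": -0.4,"tz": 0.24,"wx": 0.11,"wy": -0.67,"wz": 0.6,"gripper": 0.8}

```text
time_s: 13.7
tool_pos: [0.6175, 0.0224, 0.1543]
orientation: [[-0.934, 0.003, 0.358], [0.004, 1.0, 0.004], [-0.358, 0.005, -0.934]]
wrist_force: [-0.2, 0.5, -0.8]
opening: 0.455
```

Run:
```python
from h import *
plan(deckpt(0,-.05,.03),deckR(),step=.03)
```

```text
t 13.7 pos [0.6175 0.0224 0.1543] dist 0.0667 rot [ 0.1  0.9 -0.4] open 0.455 F [-0.2  0.5 -0.8] rows 3
{"tx": 0.04, "ty": 0.0, "tz": 0.44, "wx": 0.01, "wy": 0.05, "wz": -0.03},
{"tx": 0.04, "ty": 0.0, "tz": 0.44, "wx": 0.01, "wy": 0.05, "wz": -0.03},
{"tx": 0.03, "ty": 0.0, "tz": 0.44, "wx": 0.01, "wy": 0.05, "wz": -0.03},
```

Request:
servo_tool:
  steps:
    - {"tx": 0.04,"ty": 0,"tz": 0.44,"wx": 0,"wy": 0.05,"wz": -0.03,"gripper": 0.8}
    - {"tx": 0.02,"ty": 0,"tz": 0.44,"wx": 0,"wy": 0.05,"wz": -0.03,"gripper": 0.8}
    - {"tx": 0,"ty": 0,"tz": 0.4,"wx": 0,"wy": 0.02,"wz": 0,"gripper": 0.8}
    - {"tx": 0,"ty": 0,"tz": 0,"wx": 0,"wy": 0,"wz": 0,"gripper": 0.8}

```text
time_s: 14.1
tool_pos: [0.6377, 0.0173, 0.0889]
orientation: [[-0.938, 0.005, 0.345], [0.005, 1.0, -0.001], [-0.345, 0.001, -0.938]]
wrist_force: [-0.8, 0.3, -1.2]
opening: 0.452
```

Run:
```python
from h import *
plan(deckpt(0,-.05,.002),deckR(),step=.03)
```

```text
t 14.1 pos [0.6377 0.0173 0.0889] dist 0.0267 rot [-0.1  0.2 -0.5] open 0.452 F [-0.8  0.3 -1.2] rows 1
{"tx": 0.03, "ty": 0.1, "tz": 0.52, "wx": -0.02, "wy": 0.03, "wz": -0.09},
```

Request:
servo_tool:
  steps:
    - {"tx": 0.02,"ty": 0.06,"tz": 0.25,"wx": 0,"wy": 0.03,"wz": -0.09,"gripper": 0.8}
    - {"tx": 0,"ty": 0.03,"tz": 0.2,"wx": 0,"wy": 0,"wz": 0,"gripper": 0.8}
    - {"tx": 0,"ty": 0,"tz": 0,"wx": 0,"wy": 0,"wz": 0,"gripper": 0.8}

```text
time_s: 14.4
tool_pos: [0.6445, 0.0225, 0.0664]
orientation: [[-0.94, -0.004, 0.342], [-0.005, 1.0, -0.0], [-0.342, -0.002, -0.94]]
wrist_force: [-0.1, 0.3, -0.8]
opening: 0.454
```

Run:
```python
from h import *
plan(deckpt(0,-.05,.002),deckR(),step=.03)
```

```text
t 14.4 pos [0.6445 0.0225 0.0664] dist 0.0027 rot [-0.1 -0.   0.1] open 0.454 F [-0.1  0.3 -0.8] rows 1
{"tx": 0.0, "ty": 0.0, "tz": 0.05, "wx": -0.01, "wy": -0.01, "wz": 0.01},
```

Request:
servo_tool:
  steps:
    - {"tx": 0,"ty": 0,"tz": 0.07,"wx": 0,"wy": 0,"wz": 0,"gripper": 0.8}
    - {"tx": 0,"ty": 0,"tz": 0.03,"wx": 0,"wy": 0,"wz": 0,"gripper": 0.8}

```text
time_s: 14.6
tool_pos: [0.6462, 0.0229, 0.0628]
orientation: [[-0.94, -0.005, 0.342], [-0.005, 1.0, 0.001], [-0.342, -0.001, -0.94]]
wrist_force: [-13.1, -0.6, 13.8]
opening: 0.457
```

Request:
servo_tool:
  steps:
    - {"tx": 0,"ty": 0,"tz": -0.02,"wx": 0,"wy": 0,"wz": 0,"gripper": 0.8}
    - {"tx": 0,"ty": 0,"tz": 0,"wx": 0,"wy": 0,"wz": 0,"gripper": 0.25}
    - {"tx": 0,"ty": 0,"tz": 0,"wx": 0,"wy": 0,"wz": 0,"gripper": 0.25}
    - {"tx": 0,"ty": 0,"tz": -0.4,"wx": 0,"wy": 0,"wz": 0,"gripper": 0.25}
    - {"tx": 0,"ty": 0,"tz": -0.8,"wx": 0,"wy": 0,"wz": 0,"gripper": 0.25}

```text
time_s: 15.1
tool_pos: [0.6235, 0.0227, 0.1179]
orientation: [[-0.941, -0.005, 0.337], [-0.006, 1.0, -0.001], [-0.337, -0.003, -0.941]]
wrist_force: [1.2, -0.1, 0.8]
opening: 0.752
```

Run:
```python
from h import *
look('p9')
plan([.4406,-.136,.2],down(-8.7),n=8)
```

```text
top [344. 251.] [ 0.4405 -0.1358] [ 440.7 -136.1] 56.3 36.5 -8.7
t 15.2 pos [0.6276 0.023  0.1255] dist 0.2565 rot [ 1.6 20.4  8.9] open 0.751 F [ 0.4 -0.1  0.5] rows 6
{"tx": 0.5, "ty": -0.53, "tz": -0.45, "wx": 0.05, "wy": 0.59, "wz": 0.26},
{"tx": 0.51, "ty": -0.54, "tz": -0.42, "wx": 0.05, "wy": 0.59, "wz": 0.26},
{"tx": 0.52, "ty": -0.56, "tz": -0.39, "wx": 0.05, "wy": 0.59, "wz": 0.26},
{"tx": 0.53, "ty": -0.57, "tz": -0.35, "wx": 0.05, "wy": 0.59, "wz": 0.26},
{"tx": 0.53, "ty": -0.59, "tz": -0.32, "wx": 0.05, "wy": 0.59, "wz": 0.26},
{"tx": 0.54, "ty": -0.6, "tz": -0.28, "wx": 0.05, "wy": 0.59, "wz": 0.26},
```

View pics/p9.png

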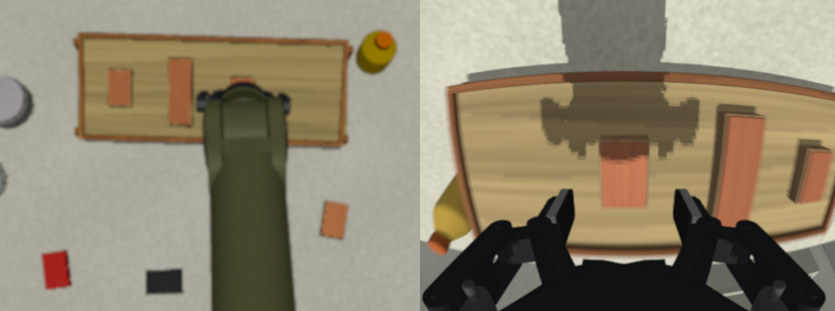

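Three are down flat; the last block has not moved.

Request:
servo_tool:
  steps:
    - {"tx": 0.45,"ty": -0.45,"tz": -0.6,"wx": 0.05,"wy": 0.59,"wz": 0.26,"gripper": 0.1}
    - {"tx": 0.51,"ty": -0.54,"tz": -0.45,"wx": 0.05,"wy": 0.59,"wz": 0.26,"gripper": 0.1}
    - {"tx": 0.52,"ty": -0.56,"tz": -0.39,"wx": 0.05,"wy": 0.59,"wz": 0.26,"gripper": 0.1}
    - {"tx": 0.53,"ty": -0.57,"tz": -0.3,"wx": 0.05,"wy": 0.59,"wz": 0.26,"gripper": 0.1}
    - {"tx": 0.53,"ty": -0.59,"tz": -0.25,"wx": 0.05,"wy": 0.59,"wz": 0.26,"gripper": 0.1}

```text
time_s: 15.7
tool_pos: [0.4687, -0.1043, 0.1938]
orientation: [[-0.991, 0.121, 0.054], [0.121, 0.993, -0.002], [-0.054, 0.004, -0.999]]
wrist_force: [0.8, -0.3, -0.7]
opening: 0.901
```

Run:
```python
from h import *
look('p10')
plan([.4406,-.136,.15],down(-8.7),n=8)
```

```text
t 15.8 pos [ 0.4687 -0.1081  0.1947] dist 0.0597 rot [0.2 3.3 1.4] open 0.895 F [ 0.9  0.3 -0. ] rows 2
{"tx": 0.27, "ty": -0.31, "tz": 0.43, "wx": 0.02, "wy": 0.28, "wz": 0.12},
{"tx": 0.25, "ty": -0.32, "tz": 0.44, "wx": 0.02, "wy": 0.28, "wz": 0.12},
```

View pics/p10.png

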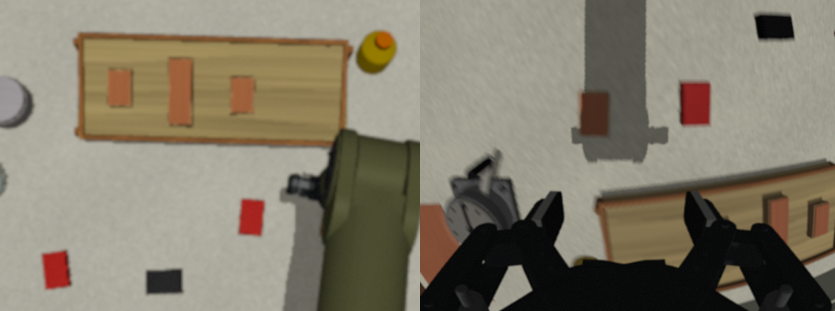

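Request:
servo_tool:
  steps:
    - {"tx": 0.27,"ty": -0.31,"tz": 0.3,"wx": 0,"wy": 0.28,"wz": 0.12,"gripper": 0.1}
    - {"tx": 0.25,"ty": -0.32,"tz": 0.44,"wx": 0,"wy": 0.28,"wz": 0.12,"gripper": 0.1}
    - {"tx": 0,"ty": 0,"tz": 0,"wx": 0,"wy": 0,"wz": 0,"gripper": 0.1}

```text
time_s: 16.1
tool_pos: [0.4394, -0.1368, 0.1541]
orientation: [[-0.988, 0.152, 0.001], [0.152, 0.988, 0.005], [-0.0, 0.005, -1.0]]
wrist_force: [-0.3, -0.5, -0.2]
opening: 0.9
```

Run:
```python
from h import *
look('p11')
print(proj('wrist',[[.4406,-.136,.022]])*[415/560,311/420]+[420,0])
plan([.4406,-.136,.05],down(-8.7),n=8)
```

```text
wrist [313. 331.] [ 0.5862 -0.1177] [ 584.9 -111.6] 93.6 33.2 -73.5
[[622.2318955  145.15715915]]
t 16.2 pos [ 0.4423 -0.1352  0.1566] dist 0.1066 rot [0.4 0.3 0.1] open 0.899 F [-0.2 -0.2  0.6] rows 3
{"tx": 0.01, "ty": -0.01, "tz": 0.71, "wx": 0.02, "wy": 0.02, "wz": 0.01},
{"tx": 0.01, "ty": -0.01, "tz": 0.71, "wx": 0.02, "wy": 0.02, "wz": 0.01},
{"tx": 0.01, "ty": -0.01, "tz": 0.71, "wx": 0.02, "wy": 0.02, "wz": 0.01},
```

View pics/p11.png

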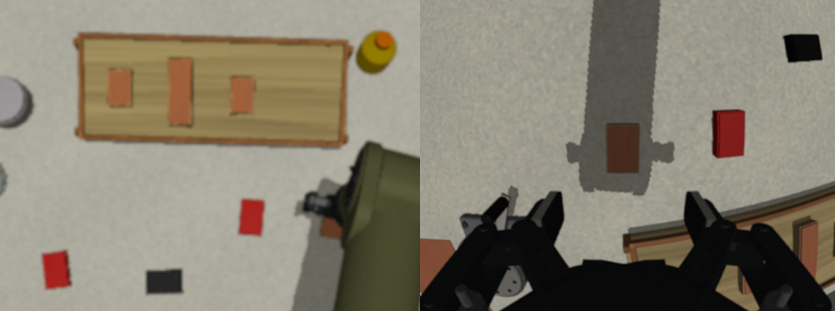

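The wrist view shows the block at (622,148), as predicted.

Request:
servo_tool:
  steps:
    - {"tx": 0,"ty": 0,"tz": 0.8,"wx": 0.02,"wy": 0.02,"wz": 0,"gripper": 0.25}
    - {"tx": 0,"ty": 0,"tz": 0.8,"wx": 0.02,"wy": 0.02,"wz": 0,"gripper": 0.25}
    - {"tx": 0,"ty": 0,"tz": 0.5,"wx": 0,"wy": 0,"wz": 0,"gripper": 0.25}
    - {"tx": 0,"ty": 0,"tz": 0,"wx": 0,"wy": 0,"wz": 0,"gripper": 0.25}

```text
time_s: 16.6
tool_pos: [0.45, -0.131, 0.0524]
orientation: [[-0.99, 0.141, 0.013], [0.141, 0.99, 0.002], [-0.013, 0.004, -1.0]]
wrist_force: [-0.6, 0.3, -0.1]
opening: 0.75
```

Run:
```python
from h import *
plan([.4406,-.136,.0],down(-8.7),n=8)
```

```text
t 16.6 pos [ 0.45   -0.131   0.0524] dist 0.0534 rot [0.2 0.7 0.6] open 0.75 F [-0.6  0.3 -0.1] rows 2
{"tx": 0.09, "ty": -0.06, "tz": 0.52, "wx": 0.02, "wy": 0.06, "wz": 0.05},
{"tx": 0.09, "ty": -0.06, "tz": 0.52, "wx": 0.02, "wy": 0.06, "wz": 0.05},
```

Request:
servo_tool:
  steps:
    - {"tx": 0.15,"ty": -0.06,"tz": 0.5,"wx": 0,"wy": 0.12,"wz": 0.05,"gripper": 0.25}
    - {"tx": 0.05,"ty": -0.05,"tz": 0.4,"wx": 0,"wy": 0,"wz": 0.05,"gripper": 0.35}
    - {"tx": 0,"ty": 0,"tz": 0.12,"wx": 0,"wy": 0,"wz": 0,"gripper": 0.35}

```text
time_s: 16.9
tool_pos: [0.4458, -0.1329, 0.0046]
orientation: [[-0.989, 0.146, 0.01], [0.146, 0.989, 0.004], [-0.009, 0.005, -1.0]]
wrist_force: [0.3, 1.0, 0.7]
opening: 0.646
```

Request:
servo_tool:
  steps:
    - {"tx": 0.05,"ty": -0.05,"tz": 0.1,"wx": 0,"wy": 0.08,"wz": 0,"gripper": 0.35}
    - {"tx": 0,"ty": 0,"tz": 0,"wx": 0,"wy": 0,"wz": 0,"gripper": 0.8}
    - {"tx": 0,"ty": 0,"tz": 0,"wx": 0,"wy": 0,"wz": 0,"gripper": 0.8}
    - {"tx": 0,"ty": 0,"tz": 0,"wx": 0,"wy": 0,"wz": 0,"gripper": 0.8}

```text
time_s: 17.3
tool_pos: [0.4472, -0.1345, 0.0034]
orientation: [[-0.99, 0.143, 0.008], [0.143, 0.99, 0.005], [-0.007, 0.006, -1.0]]
wrist_force: [-0.4, 0.9, -1.0]
opening: 0.459
```

Request:
servo_tool:
  steps:
    - {"tx": 0,"ty": 0,"tz": -0.3,"wx": 0,"wy": 0,"wz": 0,"gripper": 0.8}
    - {"tx": 0,"ty": 0,"tz": -0.7,"wx": 0,"wy": 0,"wz": 0,"gripper": 0.8}
    - {"tx": 0,"ty": 0,"tz": -0.8,"wx": 0,"wy": 0,"wz": 0,"gripper": 0.8}
    - {"tx": 0,"ty": 0,"tz": -0.8,"wx": 0,"wy": 0,"wz": 0,"gripper": 0.8}
    - {"tx": 0,"ty": 0,"tz": -0.4,"wx": 0,"wy": 0,"wz": 0,"gripper": 0.8}

```text
time_s: 17.8
tool_pos: [0.4441, -0.1347, 0.1579]
orientation: [[-0.99, 0.144, 0.004], [0.144, 0.99, 0.005], [-0.003, 0.005, -1.0]]
wrist_force: [0.4, 0.9, -0.8]
opening: 0.454
```

Run:
```python
from h import *
look('p12')
plan(deckpt(0,-.15,.09),deckR())
```

```text
t 17.9 pos [ 0.4451 -0.1347  0.1579] dist 0.1803 rot [ -1.2 -19.7  -8.4] open 0.451 F [-0.1 -0.2 -1.1] rows 4
{"tx": -0.8, "ty": 0.4, "tz": 0.06, "wx": -0.05, "wy": -0.86, "wz": -0.37},
{"tx": -0.81, "ty": 0.37, "tz": 0.13, "wx": -0.05, "wy": -0.86, "wz": -0.37},
{"tx": -0.81, "ty": 0.34, "tz": 0.21, "wx": -0.05, "wy": -0.86, "wz": -0.37},
{"tx": -0.8, "ty": 0.31, "tz": 0.28, "wx": -0.05, "wy": -0.86, "wz": -0.37},
```

View pics/p12.png

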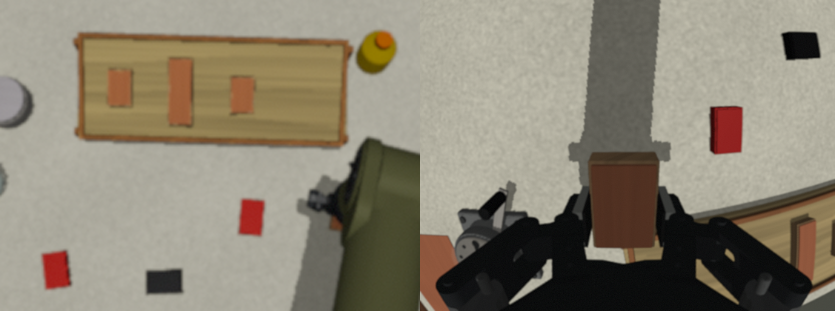

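Request:
servo_tool:
  steps:
    - {"tx": -0.75,"ty": 0.4,"tz": 0,"wx": -0.05,"wy": -0.86,"wz": -0.37,"gripper": 0.8}
    - {"tx": -0.81,"ty": 0.37,"tz": 0.1,"wx": -0.05,"wy": -0.86,"wz": -0.37,"gripper": 0.8}
    - {"tx": -0.81,"ty": 0.34,"tz": 0.18,"wx": -0.05,"wy": -0.86,"wz": -0.37,"gripper": 0.8}
    - {"tx": -0.8,"ty": 0.31,"tz": 0.25,"wx": -0.05,"wy": -0.86,"wz": -0.37,"gripper": 0.8}
    - {"tx": 0,"ty": 0,"tz": 0,"wx": 0,"wy": 0,"wz": 0,"gripper": 0.8}

```text
time_s: 18.4
tool_pos: [0.616, -0.0759, 0.1518]
orientation: [[-0.935, -0.008, 0.354], [-0.007, 1.0, 0.002], [-0.354, -0.0, -0.935]]
wrist_force: [-0.5, -0.3, -2.2]
opening: 0.463
```

Run:
```python
from h import *
plan(deckpt(0,-.15,.033),deckR(),step=.03)
```

```text
t 18.4 pos [ 0.616  -0.0759  0.1518] dist 0.0619 rot [0.1 0.7 0.2] open 0.463 F [-0.5 -0.3 -2.2] rows 3
{"tx": 0.02, "ty": -0.01, "tz": 0.41, "wx": 0.0, "wy": 0.04, "wz": 0.01},
{"tx": 0.02, "ty": -0.01, "tz": 0.41, "wx": 0.0, "wy": 0.04, "wz": 0.01},
{"tx": 0.02, "ty": -0.01, "tz": 0.41, "wx": 0.0, "wy": 0.04, "wz": 0.01},
```

Request:
servo_tool:
  steps:
    - {"tx": 0.02,"ty": 0,"tz": 0.4,"wx": 0,"wy": 0.04,"wz": 0.01,"gripper": 0.8}
    - {"tx": 0.02,"ty": 0,"tz": 0.4,"wx": 0,"wy": 0.04,"wz": 0,"gripper": 0.8}
    - {"tx": 0,"ty": 0,"tz": 0.35,"wx": 0,"wy": 0,"wz": 0,"gripper": 0.8}
    - {"tx": 0,"ty": 0,"tz": 0,"wx": 0,"wy": 0,"wz": 0,"gripper": 0.8}

```text
time_s: 18.8
tool_pos: [0.6304, -0.0758, 0.0907]
orientation: [[-0.942, -0.006, 0.337], [-0.006, 1.0, 0.002], [-0.337, -0.0, -0.942]]
wrist_force: [-1.4, -0.2, -0.7]
opening: 0.452
```

Run:
```python
from h import *
look('p13')
plan(deckpt(0,-.15,.0045),deckR(),step=.03)
```

```text
t 18.9 pos [ 0.6318 -0.0762  0.0935] dist 0.0303 rot [ 0.  -0.1  0.1] open 0.453 F [-0.   0.4  0.5] rows 2
{"tx": -0.03, "ty": -0.01, "tz": 0.3, "wx": 0.0, "wy": -0.01, "wz": 0.01},
{"tx": -0.03, "ty": -0.01, "tz": 0.3, "wx": 0.0, "wy": -0.01, "wz": 0.01},
```

View pics/p13.png

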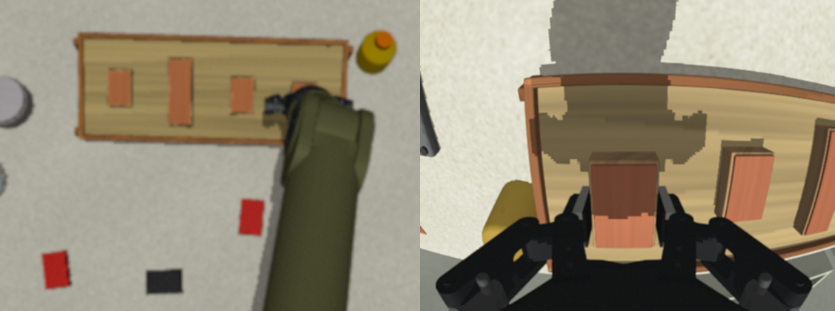

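Request:
servo_tool:
  steps:
    - {"tx": -0.03,"ty": 0,"tz": 0.3,"wx": 0,"wy": 0,"wz": 0,"gripper": 0.8}
    - {"tx": -0.03,"ty": 0,"tz": 0.22,"wx": 0,"wy": 0,"wz": 0,"gripper": 0.8}
    - {"tx": 0,"ty": 0,"tz": 0,"wx": 0,"wy": 0,"wz": 0,"gripper": 0.8}

```text
time_s: 19.2
tool_pos: [0.6447, -0.0769, 0.0727]
orientation: [[-0.939, -0.005, 0.345], [-0.004, 1.0, 0.002], [-0.345, 0.001, -0.939]]
wrist_force: [0.3, -0.4, -1.1]
opening: 0.455
```

Run:
```python
from h import *
plan(deckpt(0,-.15,.0045),deckR(),step=.03)
```

```text
t 19.2 pos [ 0.6447 -0.0769  0.0727] dist 0.0065 rot [0.1 0.1 0. ] open 0.455 F [ 0.3 -0.4 -1.1] rows 1
{"tx": 0.04, "ty": -0.01, "tz": 0.12, "wx": 0.01, "wy": 0.02, "wz": 0.01},
```

Request:
servo_tool:
  steps:
    - {"tx": 0.03,"ty": 0,"tz": 0.12,"wx": 0,"wy": 0,"wz": 0,"gripper": 0.8}
    - {"tx": 0,"ty": 0,"tz": 0.05,"wx": 0,"wy": 0,"wz": 0,"gripper": 0.8}

```text
time_s: 19.4
tool_pos: [0.6468, -0.0773, 0.0654]
orientation: [[-0.938, -0.004, 0.347], [-0.004, 1.0, 0.002], [-0.347, 0.001, -0.938]]
wrist_force: [0.4, -0.8, -1.2]
opening: 0.454
```

Request:
servo_tool:
  steps:
    - {"tx": 0,"ty": 0,"tz": 0.05,"wx": 0,"wy": 0,"wz": 0,"gripper": 0.8}

```text
time_s: 19.5
tool_pos: [0.648, -0.0773, 0.0636]
orientation: [[-0.938, -0.004, 0.347], [-0.004, 1.0, 0.003], [-0.347, 0.001, -0.938]]
wrist_force: [-20.1, 0.9, 28.4]
opening: 0.448
```

Request:
servo_tool:
  steps:
    - {"tx": 0,"ty": 0,"tz": -0.03,"wx": 0,"wy": 0,"wz": 0,"gripper": 0.8}
    - {"tx": 0,"ty": 0,"tz": 0,"wx": 0,"wy": 0,"wz": 0,"gripper": 0.25}
    - {"tx": 0,"ty": 0,"tz": 0,"wx": 0,"wy": 0,"wz": 0,"gripper": 0.25}
    - {"tx": 0,"ty": 0,"tz": -0.4,"wx": 0,"wy": 0,"wz": 0,"gripper": 0.25}
    - {"tx": 0,"ty": 0,"tz": -0.8,"wx": 0,"wy": 0,"wz": 0,"gripper": 0.25}

```text
time_s: 20.0
tool_pos: [0.6243, -0.077, 0.118]
orientation: [[-0.94, -0.005, 0.34], [-0.004, 1.0, 0.002], [-0.34, -0.0, -0.94]]
wrist_force: [0.3, 0.7, 0.4]
opening: 0.747
```

Request:
servo_tool:
  steps:
    - {"tx": 0.2,"ty": 0,"tz": -0.9,"wx": 0,"wy": 0.3,"wz": 0,"gripper": 0.6}
    - {"tx": 0.5,"ty": 0,"tz": -0.8,"wx": 0,"wy": 0.8,"wz": 0,"gripper": 1}
    - {"tx": 0.8,"ty": 0,"tz": 0,"wx": 0,"wy": 0.8,"wz": 0,"gripper": 1}
    - {"tx": 0.8,"ty": 0,"tz": 0,"wx": 0,"wy": 0.8,"wz": 0,"gripper": 1}

```text
time_s: 20.4
tool_pos: [0.4847, -0.0783, 0.1807]
orientation: [[-0.997, -0.004, 0.082], [-0.004, 1.0, 0.0], [-0.082, -0.0, -0.997]]
wrist_force: [-0.4, 0.2, -0.7]
opening: 0.067
```

Run:
```python
from h import *
look('p14')
piv=np.array([.581,-.361]); 
k=piv+.115*np.array([np.cos(np.radians(151.6)),np.sin(np.radians(151.6))]); print(k)
R=down(0)
plan([.488,-.26,.2],R)
im=r.capture('scene'); cv2.imwrite('pics/s14.png',cv2.resize(im[120:400,120:440],None,fx=2,fy=2)[:,:,::-1])
```

```text
wrist [217. 269.] [ 0.5843 -0.1404] [ 587.6 -143.4] 77.5 37.6 -38.8
[ 0.47984041 -0.30630322]
t 20.5 pos [ 0.4838 -0.0786  0.1799] dist 0.1826 rot [0.  4.7 0.2] open -0.0 F [ 0.2 -0.1 -0.6] rows 4
{"tx": -0.03, "ty": -0.91, "tz": -0.1, "wx": 0.0, "wy": 0.2, "wz": 0.01},
{"tx": -0.03, "ty": -0.91, "tz": -0.1, "wx": 0.0, "wy": 0.2, "wz": 0.01},
{"tx": -0.02, "ty": -0.91, "tz": -0.1, "wx": 0.0, "wy": 0.2, "wz": 0.01},
{"tx": -0.02, "ty": -0.91, "tz": -0.1, "wx": 0.0, "wy": 0.2, "wz": 0.01},
```

View pics/p14.png

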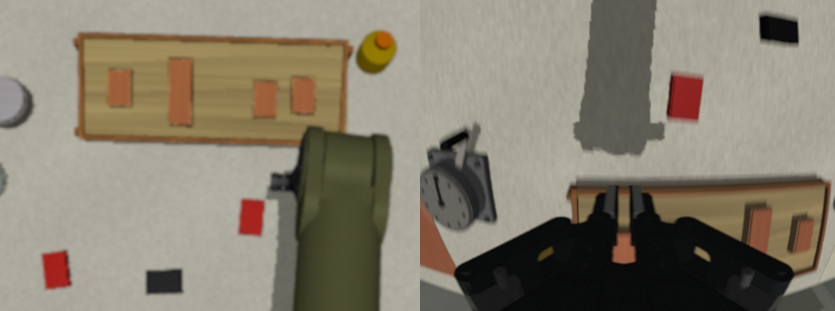

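View pics/s14.png

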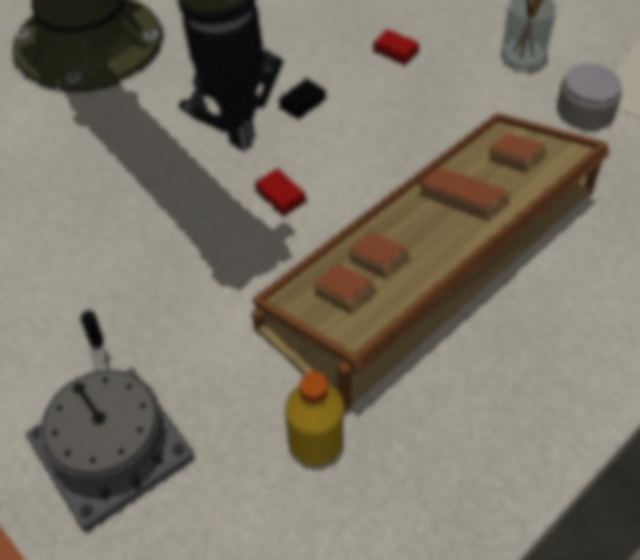

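One surprise: the third block has been shifted about 35 mm along the board (242→265 in the crop). The robot was not near it, so this is the announced nudge. It still lies flat and clear of its neighbour, and I'll check it closely later. Now the lever.

Request:
servo_tool:
  steps:
    - {"tx": 0,"ty": -0.9,"tz": -0.1,"wx": 0,"wy": 0.2,"wz": 0,"gripper": 1}
    - {"tx": 0,"ty": -0.9,"tz": -0.05,"wx": 0,"wy": 0.2,"wz": 0,"gripper": 1}
    - {"tx": 0,"ty": -0.9,"tz": 0,"wx": 0,"wy": 0.2,"wz": 0,"gripper": 1}
    - {"tx": 0,"ty": -0.9,"tz": 0,"wx": 0,"wy": 0.2,"wz": 0,"gripper": 1}
    - {"tx": 0,"ty": 0,"tz": 0,"wx": 0,"wy": 0,"wz": 0,"gripper": 1}

```text
time_s: 21.05
tool_pos: [0.4913, -0.2631, 0.1883]
orientation: [[-1.0, -0.013, 0.012], [-0.013, 1.0, -0.004], [-0.011, -0.005, -1.0]]
wrist_force: [-0.9, -0.2, 0.2]
opening: 0.002
```

Run:
```python
from h import *
im=r.capture('wrist'); cv2.imwrite('pics/w15.png',im[:,:,::-1])
plan([.480,-.262,.05],down(0))
```

```text
t 21.1 pos [ 0.4919 -0.2596  0.188 ] dist 0.1386 rot [-0.1  0.7  0.9] open 0.002 F [-0.1 -0.4 -0.2] rows 3
{"tx": 0.09, "ty": -0.01, "tz": 0.92, "wx": -0.01, "wy": 0.04, "wz": 0.05},
{"tx": 0.09, "ty": -0.01, "tz": 0.92, "wx": -0.01, "wy": 0.04, "wz": 0.05},
{"tx": 0.08, "ty": -0.02, "tz": 0.92, "wx": -0.01, "wy": 0.04, "wz": 0.05},
```

View pics/w15.png

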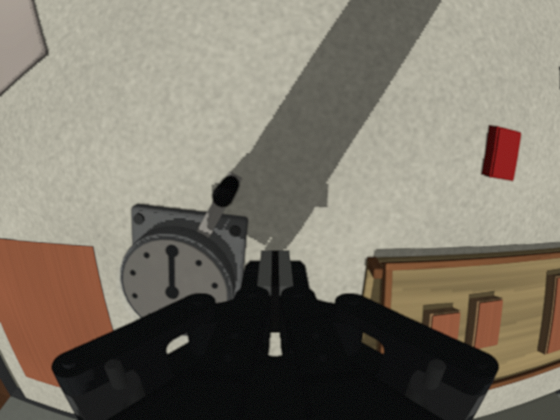

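Request:
servo_tool:
  steps:
    - {"tx": 0.1,"ty": 0,"tz": 0.9,"wx": 0,"wy": 0.04,"wz": 0.05,"gripper": 1}
    - {"tx": 0.1,"ty": 0,"tz": 0.9,"wx": 0,"wy": 0.04,"wz": 0.05,"gripper": 1}
    - {"tx": 0.1,"ty": 0,"tz": 0.8,"wx": 0,"wy": 0.04,"wz": 0.05,"gripper": 1}
    - {"tx": 0,"ty": 0,"tz": 0,"wx": 0,"wy": 0,"wz": 0,"gripper": 1}

```text
time_s: 21.5
tool_pos: [0.4835, -0.2563, 0.0553]
orientation: [[-1.0, -0.005, 0.008], [-0.005, 1.0, -0.002], [-0.008, -0.002, -1.0]]
wrist_force: [-0.7, -0.0, -0.8]
opening: 0.002
```

Run:
```python
from h import *
im=r.capture('wrist'); cv2.imwrite('pics/w16.png',im[:,:,::-1])
plan([.478,-.28,.052],down(0))
```

```text
t 21.55 pos [ 0.4859 -0.2572  0.0581] dist 0.0249 rot [-0.2  0.7  0.3] open 0.001 F [ 0.8 -0.2  0.6] rows 1
{"tx": 0.16, "ty": -0.45, "tz": 0.12, "wx": -0.04, "wy": 0.13, "wz": 0.06},
```

View pics/w16.png

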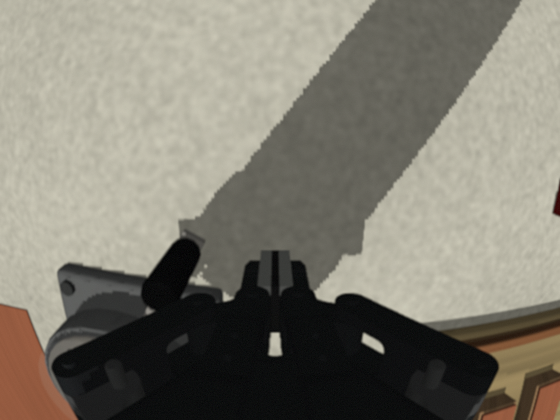

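Request:
servo_tool:
  steps:
    - {"tx": 0.15,"ty": -0.3,"tz": 0.1,"wx": 0,"wy": 0.13,"wz": 0.05,"gripper": 1}
    - {"tx": 0.05,"ty": -0.3,"tz": 0,"wx": 0,"wy": 0,"wz": 0,"gripper": 1}
    - {"tx": 0,"ty": 0,"tz": 0,"wx": 0,"wy": 0,"wz": 0,"gripper": 1}

```text
time_s: 21.85
tool_pos: [0.4804, -0.2891, 0.0586]
orientation: [[-1.0, -0.005, 0.007], [-0.005, 1.0, -0.006], [-0.007, -0.006, -1.0]]
wrist_force: [0.4, 0.4, -0.5]
opening: 0.001
```

Run:
```python
from h import *
im=r.capture('scene'); cv2.imwrite('pics/s17.png',cv2.resize(im[190:400,120:320],None,fx=3,fy=3,interpolation=cv2.INTER_CUBIC)[:,:,::-1])
plan([.472,-.31,.05],down(0),step=.02)
```

```text
t 21.9 pos [ 0.4809 -0.288   0.0586] dist 0.0253 rot [-0.3  0.4  0.3] open -0.001 F [0.3 0.5 0.6] rows 2
{"tx": 0.09, "ty": -0.22, "tz": 0.09, "wx": -0.03, "wy": 0.04, "wz": 0.03},
{"tx": 0.09, "ty": -0.22, "tz": 0.09, "wx": -0.03, "wy": 0.04, "wz": 0.03},
```

View pics/s17.png

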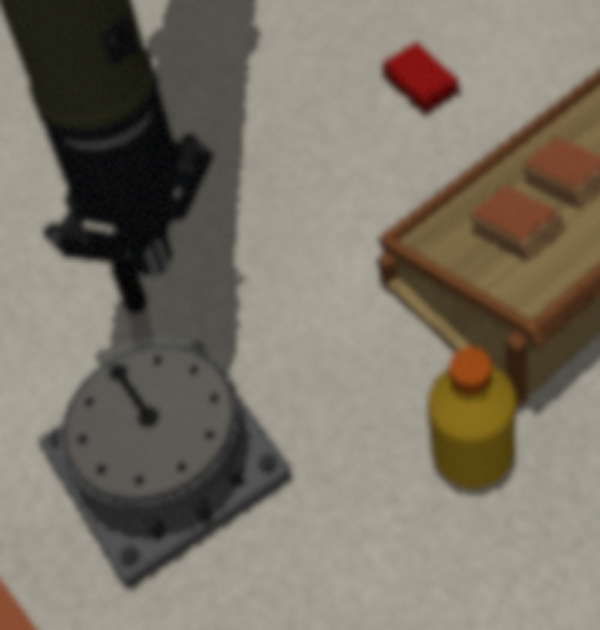

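Request:
servo_tool:
  steps:
    - {"tx": 0.08,"ty": -0.35,"tz": 0.05,"wx": 0,"wy": 0.04,"wz": 0.03,"gripper": 1}
    - {"tx": 0.08,"ty": -0.35,"tz": 0.05,"wx": 0,"wy": 0,"wz": 0,"gripper": 1}
    - {"tx": 0.06,"ty": -0.35,"tz": 0,"wx": 0,"wy": 0,"wz": 0,"gripper": 1}

```text
time_s: 22.2
tool_pos: [0.4738, -0.3364, 0.0568]
orientation: [[-1.0, -0.01, 0.008], [-0.01, 1.0, 0.0], [-0.008, 0.0, -1.0]]
wrist_force: [0.3, 1.9, -2.2]
opening: -0.003
```

Run:
```python
from h import *
im=r.capture('scene'); cv2.imwrite('pics/s18.png',cv2.resize(im[190:400,120:320],None,fx=3,fy=3,interpolation=cv2.INTER_CUBIC)[:,:,::-1])
plan([.468,-.37,.055],down(0),step=.02)
```

```text
t 22.25 pos [ 0.473  -0.3406  0.0576] dist 0.0299 rot [-0.2  0.5  0.4] open -0.0 F [ 0.1 -1.2 -0.1] rows 2
{"tx": 0.05, "ty": -0.29, "tz": 0.03, "wx": -0.02, "wy": 0.05, "wz": 0.03},
{"tx": 0.05, "ty": -0.29, "tz": 0.03, "wx": -0.02, "wy": 0.05, "wz": 0.03},
```

View pics/s18.png

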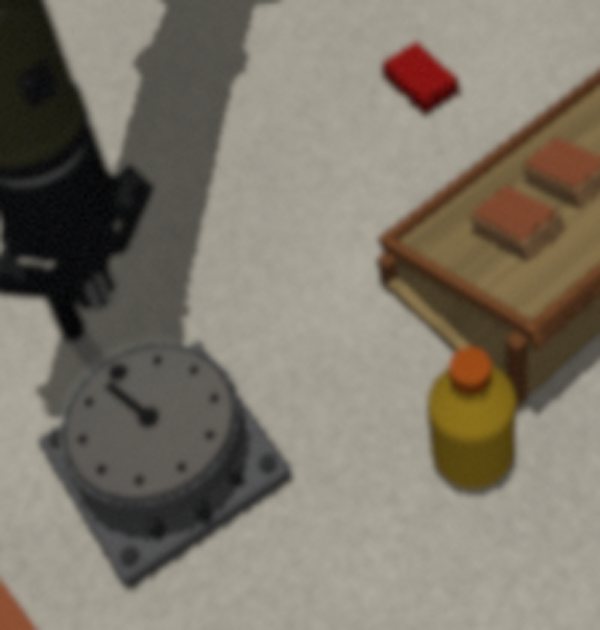

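Request:
servo_tool:
  steps:
    - {"tx": 0.03,"ty": -0.3,"tz": 0.03,"wx": 0,"wy": 0.04,"wz": 0.03,"gripper": 1}
    - {"tx": 0,"ty": -0.3,"tz": 0,"wx": 0,"wy": 0,"wz": 0,"gripper": 1}
    - {"tx": 0,"ty": -0.15,"tz": 0,"wx": 0,"wy": 0,"wz": 0,"gripper": 1}

```text
time_s: 22.55
tool_pos: [0.475, -0.3761, 0.0585]
orientation: [[-1.0, -0.006, 0.009], [-0.006, 1.0, -0.0], [-0.009, -0.0, -1.0]]
wrist_force: [0.9, 9.8, 0.1]
opening: -0.001
```

Request:
servo_tool:
  steps:
    - {"tx": 0,"ty": -0.1,"tz": 0,"wx": 0,"wy": 0,"wz": 0,"gripper": 1}
    - {"tx": 0,"ty": -0.05,"tz": 0,"wx": 0,"wy": 0,"wz": 0,"gripper": 1}

```text
time_s: 22.75
tool_pos: [0.475, -0.3754, 0.0584]
orientation: [[-1.0, -0.009, 0.004], [-0.009, 1.0, 0.016], [-0.005, 0.016, -1.0]]
wrist_force: [-2.4, 4.1, 3.7]
opening: -0.004
```

Run:
```python
from h import *
im=r.capture('scene'); cv2.imwrite('pics/s19.png',cv2.resize(im[190:400,120:320],None,fx=3,fy=3,interpolation=cv2.INTER_CUBIC)[:,:,::-1])
plan([.468,-.37,.055],down(0),step=.02)
```

```text
t 22.8 pos [ 0.475  -0.3756  0.0584] dist 0.0095 rot [0.9 0.3 0.5] open 0.001 F [-2.3  8.1  4. ] rows 1
{"tx": 0.14, "ty": 0.11, "tz": 0.07, "wx": 0.16, "wy": 0.05, "wz": 0.09},
```

View pics/s19.png

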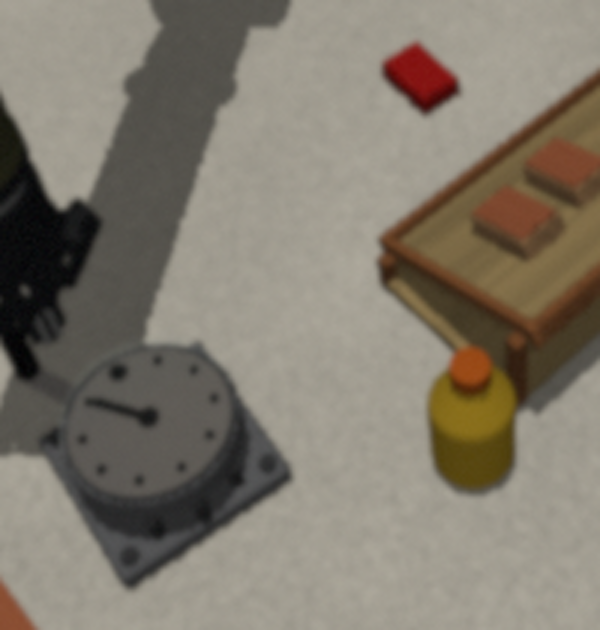

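The pointer is on the first dot and the stop was felt. Retracting so the lever springs back.

Request:
servo_tool:
  steps:
    - {"tx": 0,"ty": 0.6,"tz": 0,"wx": 0.15,"wy": 0.05,"wz": 0.05,"gripper": 1}
    - {"tx": 0,"ty": 0.6,"tz": 0,"wx": 0,"wy": 0,"wz": 0,"gripper": 1}
    - {"tx": -0.05,"ty": 0.6,"tz": 0,"wx": 0,"wy": 0,"wz": 0,"gripper": 1}
    - {"tx": -0.05,"ty": 0.5,"tz": 0,"wx": 0,"wy": 0,"wz": 0,"gripper": 1}
    - {"tx": 0,"ty": 0,"tz": 0,"wx": 0,"wy": 0,"wz": 0,"gripper": 1}

```text
time_s: 23.3
tool_pos: [0.4817, -0.2579, 0.061]
orientation: [[-1.0, -0.003, 0.003], [-0.003, 1.0, -0.002], [-0.003, -0.002, -1.0]]
wrist_force: [0.6, 0.9, -0.9]
opening: 0.001
```

```bash
cat >> h.py <<'E'
def sc(name):
    im=r.capture('scene'); cv2.imwrite(f'pics/{name}.png',cv2.resize(im[190:400,120:320],None,fx=2,fy=2,interpolation=cv2.INTER_CUBIC)[:,:,::-1])
E
python3 - <<'E'
from h import *
sc('s20')
plan([.480,-.285,.055],down(0),step=.02)
E
```

```text
t 23.35 pos [ 0.4814 -0.26    0.0613] dist 0.0258 rot [-0.2  0.2  0.1] open 0.002 F [-0.3 -0.3  0.1] rows 2
{"tx": 0.01, "ty": -0.25, "tz": 0.06, "wx": -0.02, "wy": 0.02, "wz": 0.01},
{"tx": 0.01, "ty": -0.25, "tz": 0.06, "wx": -0.02, "wy": 0.02, "wz": 0.01},
```

View pics/s20.png

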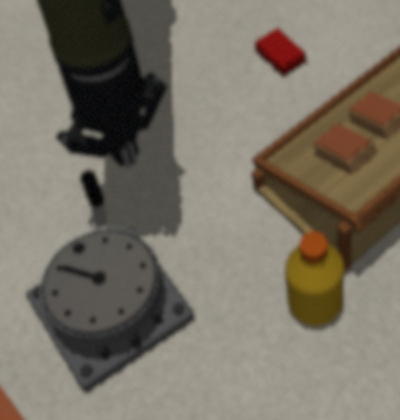

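The lever is back at rest and the pointer is at 1. Stroke 2.

Request:
servo_tool:
  steps:
    - {"tx": 0.02,"ty": -0.4,"tz": 0.1,"wx": 0,"wy": 0.02,"wz": 0,"gripper": 1}
    - {"tx": 0.06,"ty": -0.4,"tz": 0,"wx": 0,"wy": 0,"wz": 0,"gripper": 1}
    - {"tx": 0.06,"ty": -0.4,"tz": 0,"wx": 0,"wy": 0,"wz": 0,"gripper": 1}
    - {"tx": 0.04,"ty": -0.4,"tz": 0,"wx": 0,"wy": 0,"wz": 0,"gripper": 1}
    - {"tx": 0,"ty": -0.4,"tz": 0,"wx": 0,"wy": 0,"wz": 0,"gripper": 1}

```text
time_s: 23.85
tool_pos: [0.4725, -0.3631, 0.0575]
orientation: [[-1.0, -0.005, 0.001], [-0.005, 1.0, -0.002], [-0.001, -0.002, -1.0]]
wrist_force: [1.5, 2.8, -0.1]
opening: 0.003
```

Request:
servo_tool:
  steps:
    - {"tx": 0,"ty": -0.3,"tz": 0,"wx": 0,"wy": 0,"wz": 0,"gripper": 1}
    - {"tx": 0,"ty": -0.15,"tz": 0,"wx": 0,"wy": 0,"wz": 0,"gripper": 1}

```text
time_s: 24.05
tool_pos: [0.4724, -0.3762, 0.0573]
orientation: [[-1.0, -0.005, -0.003], [-0.005, 1.0, 0.024], [0.003, 0.024, -1.0]]
wrist_force: [-7.2, 32.1, 24.0]
opening: 0.001
```

Request:
servo_tool:
  steps:
    - {"tx": 0,"ty": 0.6,"tz": 0,"wx": 0.1,"wy": 0,"wz": 0,"gripper": 1}
    - {"tx": 0,"ty": 0.6,"tz": 0,"wx": 0,"wy": 0,"wz": 0,"gripper": 1}
    - {"tx": -0.05,"ty": 0.6,"tz": 0,"wx": 0,"wy": 0,"wz": 0,"gripper": 1}
    - {"tx": -0.08,"ty": 0.5,"tz": 0,"wx": 0,"wy": 0,"wz": 0,"gripper": 1}
    - {"tx": 0,"ty": 0,"tz": 0,"wx": 0,"wy": 0,"wz": 0,"gripper": 1}

```text
time_s: 24.55
tool_pos: [0.4782, -0.2645, 0.0608]
orientation: [[-1.0, 0.004, -0.002], [0.004, 1.0, 0.011], [0.002, 0.011, -1.0]]
wrist_force: [0.4, -0.1, 0.4]
opening: -0.003
```

Run:
```python
from h import *
sc('s21')
plan([.480,-.285,.055],down(0),step=.02)
```

```text
t 24.6 pos [ 0.4777 -0.2669  0.0611] dist 0.0192 rot [ 0.5 -0.1 -0.4] open -0.004 F [-0.1 -0.6  0.1] rows 1
{"tx": -0.05, "ty": -0.36, "tz": 0.12, "wx": 0.09, "wy": -0.02, "wz": -0.06},
```

View pics/s21.png

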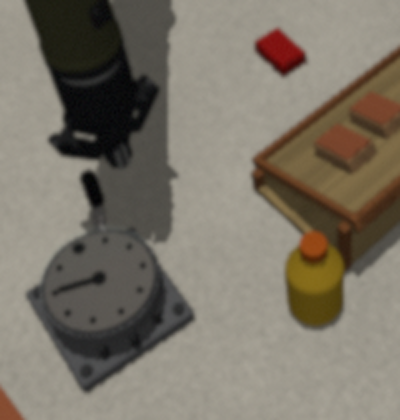

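The pointer is at 2. Stroke 3.

Request:
servo_tool:
  steps:
    - {"tx": -0.05,"ty": 0.15,"tz": 0,"wx": 0.09,"wy": 0,"wz": -0.06,"gripper": 1}
    - {"tx": 0,"ty": 0,"tz": 0,"wx": 0,"wy": 0,"wz": 0,"gripper": 1}
    - {"tx": 0.02,"ty": -0.4,"tz": 0.1,"wx": 0,"wy": 0,"wz": 0,"gripper": 1}
    - {"tx": 0.06,"ty": -0.4,"tz": 0,"wx": 0,"wy": 0,"wz": 0,"gripper": 1}
    - {"tx": 0.06,"ty": -0.4,"tz": 0,"wx": 0,"wy": 0,"wz": 0,"gripper": 1}

```text
time_s: 25.1
tool_pos: [0.4725, -0.323, 0.0565]
orientation: [[-1.0, 0.001, -0.003], [0.001, 1.0, -0.001], [0.003, -0.001, -1.0]]
wrist_force: [-1.7, 2.2, 0.8]
opening: -0.001
```

Request:
servo_tool:
  steps:
    - {"tx": 0.04,"ty": -0.4,"tz": 0,"wx": 0,"wy": 0,"wz": 0,"gripper": 1}
    - {"tx": 0,"ty": -0.3,"tz": 0,"wx": 0,"wy": 0,"wz": 0,"gripper": 1}
    - {"tx": 0,"ty": -0.2,"tz": 0,"wx": 0,"wy": 0,"wz": 0,"gripper": 1}
    - {"tx": 0,"ty": -0.12,"tz": 0,"wx": 0,"wy": 0,"wz": 0,"gripper": 1}

```text
time_s: 25.5
tool_pos: [0.4685, -0.3761, 0.0561]
orientation: [[-1.0, 0.007, -0.005], [0.006, 1.0, 0.007], [0.005, 0.007, -1.0]]
wrist_force: [-2.9, 20.1, 14.9]
opening: -0.003
```

Request:
servo_tool:
  steps:
    - {"tx": 0,"ty": 0.6,"tz": 0,"wx": 0.08,"wy": 0,"wz": 0,"gripper": 1}
    - {"tx": -0.05,"ty": 0.6,"tz": 0,"wx": 0,"wy": 0,"wz": 0,"gripper": 1}
    - {"tx": -0.1,"ty": 0.6,"tz": 0,"wx": 0,"wy": 0,"wz": 0,"gripper": 1}
    - {"tx": -0.1,"ty": 0.6,"tz": 0,"wx": 0,"wy": 0,"wz": 0,"gripper": 1}
    - {"tx": 0,"ty": 0,"tz": 0,"wx": 0,"wy": 0,"wz": 0,"gripper": 1}

```text
time_s: 26.0
tool_pos: [0.4804, -0.2562, 0.0556]
orientation: [[-1.0, 0.012, -0.008], [0.013, 1.0, -0.004], [0.008, -0.004, -1.0]]
wrist_force: [-0.3, -0.0, 0.6]
opening: 0.001
```

Run:
```python
from h import *
sc('s22')
plan([.480,-.285,.055],down(0),step=.02)
```

```text
t 26.05 pos [ 0.4799 -0.2588  0.0559] dist 0.0262 rot [-0.3 -0.5 -0.8] open -0.001 F [0.4 0.6 0.5] rows 2
{"tx": -0.01, "ty": -0.26, "tz": 0.01, "wx": -0.03, "wy": -0.04, "wz": -0.07},
{"tx": 0.0, "ty": -0.26, "tz": 0.01, "wx": -0.03, "wy": -0.04, "wz": -0.07},
```

View pics/s22.png

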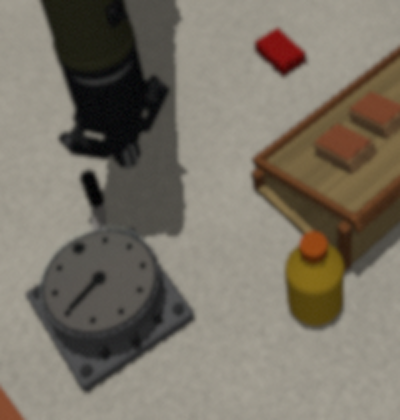

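The pointer is at 3. Stroke 4.

Request:
servo_tool:
  steps:
    - {"tx": 0.02,"ty": -0.4,"tz": 0,"wx": 0,"wy": -0.05,"wz": -0.1,"gripper": 1}
    - {"tx": 0.06,"ty": -0.4,"tz": 0,"wx": 0,"wy": 0,"wz": -0.03,"gripper": 1}
    - {"tx": 0.06,"ty": -0.4,"tz": 0,"wx": 0,"wy": 0,"wz": 0,"gripper": 1}
    - {"tx": 0.04,"ty": -0.4,"tz": 0,"wx": 0,"wy": 0,"wz": 0,"gripper": 1}

```text
time_s: 26.45
tool_pos: [0.4683, -0.3407, 0.056]
orientation: [[-1.0, -0.002, -0.007], [-0.002, 1.0, -0.004], [0.007, -0.004, -1.0]]
wrist_force: [0.8, 1.7, -0.1]
opening: 0.004
```

Request:
servo_tool:
  steps:
    - {"tx": 0,"ty": -0.3,"tz": 0,"wx": 0,"wy": 0,"wz": 0,"gripper": 1}
    - {"tx": 0,"ty": -0.2,"tz": 0,"wx": 0,"wy": 0,"wz": 0,"gripper": 1}
    - {"tx": 0,"ty": -0.12,"tz": 0,"wx": 0,"wy": 0,"wz": 0,"gripper": 1}

```text
time_s: 26.75
tool_pos: [0.4661, -0.3766, 0.0561]
orientation: [[-1.0, 0.004, -0.008], [0.004, 1.0, -0.003], [0.008, -0.003, -1.0]]
wrist_force: [-0.7, 15.8, 6.2]
opening: 0.001
```

Request:
servo_tool:
  steps:
    - {"tx": 0,"ty": 0.6,"tz": 0,"wx": 0,"wy": -0.08,"wz": 0,"gripper": 1}
    - {"tx": -0.08,"ty": 0.6,"tz": 0,"wx": 0,"wy": 0,"wz": 0,"gripper": 1}
    - {"tx": -0.1,"ty": 0.6,"tz": 0,"wx": 0,"wy": 0,"wz": 0,"gripper": 1}
    - {"tx": -0.1,"ty": 0.6,"tz": 0,"wx": 0,"wy": 0,"wz": 0,"gripper": 1}
    - {"tx": 0,"ty": 0,"tz": 0,"wx": 0,"wy": 0,"wz": 0,"gripper": 1}

```text
time_s: 27.25
tool_pos: [0.4786, -0.2581, 0.0553]
orientation: [[-1.0, 0.011, -0.003], [0.011, 1.0, -0.007], [0.003, -0.007, -1.0]]
wrist_force: [-0.3, 0.4, -0.9]
opening: 0.002
```

Run:
```python
from h import *
sc('s23')
plan([.480,-.285,.055],down(0),step=.02)
```

```text
t 27.3 pos [ 0.478  -0.2607  0.0556] dist 0.0244 rot [-0.5 -0.1 -0.7] open 0.001 F [-0.2 -0.8  0.9] rows 2
{"tx": -0.02, "ty": -0.24, "tz": 0.01, "wx": -0.04, "wy": -0.01, "wz": -0.07},
{"tx": -0.02, "ty": -0.24, "tz": 0.01, "wx": -0.04, "wy": -0.01, "wz": -0.07},
```

View pics/s23.png

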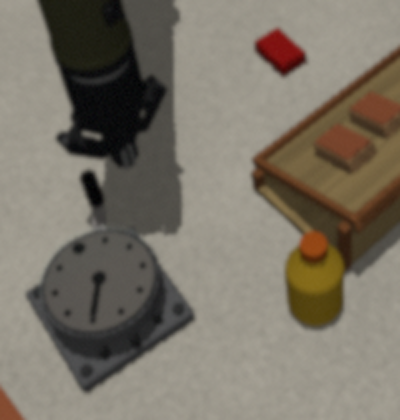

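The pointer is at 4. Stroke 5, the last.

Request:
servo_tool:
  steps:
    - {"tx": 0.02,"ty": -0.4,"tz": 0,"wx": -0.05,"wy": 0,"wz": -0.1,"gripper": 1}
    - {"tx": 0.05,"ty": -0.4,"tz": 0,"wx": 0,"wy": 0,"wz": -0.03,"gripper": 1}
    - {"tx": 0.05,"ty": -0.4,"tz": 0,"wx": 0,"wy": 0,"wz": 0,"gripper": 1}
    - {"tx": 0.03,"ty": -0.4,"tz": 0,"wx": 0,"wy": 0,"wz": 0,"gripper": 1}

```text
time_s: 27.7
tool_pos: [0.4678, -0.3424, 0.0556]
orientation: [[-1.0, -0.004, -0.007], [-0.004, 1.0, -0.001], [0.007, -0.001, -1.0]]
wrist_force: [-0.4, 1.1, 0.7]
opening: 0.002
```

Request:
servo_tool:
  steps:
    - {"tx": 0,"ty": -0.3,"tz": 0,"wx": 0,"wy": 0,"wz": 0,"gripper": 1}
    - {"tx": 0,"ty": -0.2,"tz": 0,"wx": 0,"wy": 0,"wz": 0,"gripper": 1}
    - {"tx": 0,"ty": -0.12,"tz": 0,"wx": 0,"wy": 0,"wz": 0,"gripper": 1}

```text
time_s: 28.0
tool_pos: [0.4659, -0.3766, 0.0556]
orientation: [[-1.0, 0.001, -0.008], [0.001, 1.0, 0.003], [0.008, 0.003, -1.0]]
wrist_force: [-1.6, 17.0, 10.7]
opening: 0.002
```

Retract past rest, then rise and clear off.

Request:
servo_tool:
  steps:
    - {"tx": 0,"ty": 0.6,"tz": 0,"wx": 0,"wy": -0.08,"wz": 0,"gripper": 1}
    - {"tx": -0.08,"ty": 0.6,"tz": 0,"wx": 0,"wy": 0,"wz": 0,"gripper": 1}
    - {"tx": -0.1,"ty": 0.6,"tz": 0,"wx": 0,"wy": 0,"wz": 0,"gripper": 1}
    - {"tx": -0.1,"ty": 0.7,"tz": 0,"wx": 0,"wy": 0,"wz": 0,"gripper": 1}
    - {"tx": 0,"ty": 0.2,"tz": -0.3,"wx": 0,"wy": 0,"wz": 0,"gripper": 1}

```text
time_s: 28.5
tool_pos: [0.4763, -0.2435, 0.0693]
orientation: [[-1.0, 0.01, -0.007], [0.01, 1.0, -0.001], [0.007, -0.001, -1.0]]
wrist_force: [0.6, 0.4, 0.0]
opening: 0.001
```

Request:
servo_tool:
  steps:
    - {"tx": 0,"ty": 0.1,"tz": -0.9,"wx": 0,"wy": 0,"wz": 0,"gripper": 1}
    - {"tx": 0,"ty": 0.2,"tz": -0.9,"wx": 0,"wy": 0,"wz": 0,"gripper": 1}
    - {"tx": 0,"ty": 0.2,"tz": -0.9,"wx": 0,"wy": 0,"wz": 0,"gripper": 1}
    - {"tx": 0,"ty": 0.2,"tz": -0.6,"wx": 0,"wy": 0,"wz": 0,"gripper": 1}

```text
time_s: 28.9
tool_pos: [0.4744, -0.2081, 0.2368]
orientation: [[-1.0, 0.011, -0.015], [0.011, 1.0, -0.004], [0.015, -0.004, -1.0]]
wrist_force: [0.9, 0.8, 0.1]
opening: -0.005
```

Run:
```python
from h import *
im=r.capture('scene'); cv2.imwrite('pics/s24.png',cv2.resize(im[120:400,100:440],None,fx=2.3,fy=2.1,interpolation=cv2.INTER_CUBIC)[:,:,::-1])
im=r.capture('top'); cv2.imwrite('pics/t24.png',cv2.resize(im[110:310,130:480],None,fx=2.2,fy=2.2,interpolation=cv2.INTER_CUBIC)[:,:,::-1])
m=orange(im); R,o=deckpose(DECK)
# blocks on deck: back-project onto deck plane z=22mm
sub=cv2.inRange(cv2.cvtColor(im,cv2.COLOR_RGB2HSV),(5,140,90),(13,255,255))
k,lab,st,ce=cv2.connectedComponentsWithStats(sub)
e,_=ray('top',[[0,0]])
for i in range(1,k):
    if st[i,4]<150 or st[i,4]>2000: continue
    cs,_=cv2.findContours((lab==i).astype(np.uint8),cv2.RETR_EXTERNAL,cv2.CHAIN_APPROX_NONE)
    _,d=ray('top',cs[0][:,0].astype(float)); dl=d@R; el=R.T@(e-o)
    P=(el+dl*((.022-el[2])/dl[:,2:]))[:,:2]*1000
    print(ce[i].round(),cv2.minAreaRect(P.astype(np.float32)))
plan([.45,-.1,.3],down(0))
```

```text
[245. 168.] ((-1.2897377014160156, 52.38115310668945), (104.46450805664062, 33.08928680419922), 0.9429590702056885)
[206. 166.] ((2.203624725341797, 150.624755859375), (32.87635040283203, 55.74652099609375), 89.8125)
[325. 171.] ((-1.7381267547607422, -147.8909149169922), (56.405792236328125, 33.095375061035156), 2.381516695022583)
[300. 173.] ((-9.835758209228516, -86.21311950683594), (33.870582580566406, 55.05533981323242), 88.68431091308594)
t 29.0 pos [ 0.4767 -0.2075  0.2385] dist 0.1267 rot [-0.2 -0.5 -0.5] open -0.001 F [ 1.4 -0.6  0.3] rows 3
{"tx": 0.19, "ty": 0.71, "tz": -0.41, "wx": -0.01, "wy": -0.03, "wz": -0.03},
{"tx": 0.18, "ty": 0.71, "tz": -0.41, "wx": -0.01, "wy": -0.03, "wz": -0.03},
{"tx": 0.18, "ty": 0.72, "tz": -0.41, "wx": -0.01, "wy": -0.03, "wz": -0.03},
```

View pics/s24.png

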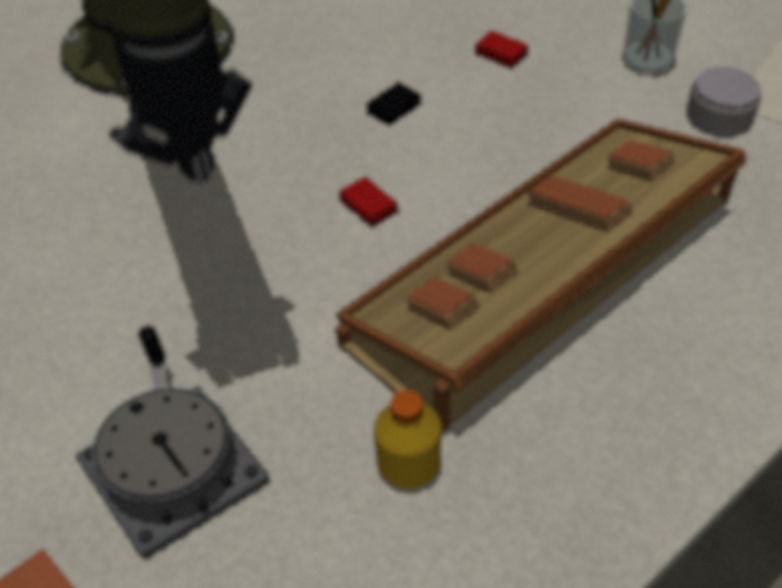

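View pics/t24.png

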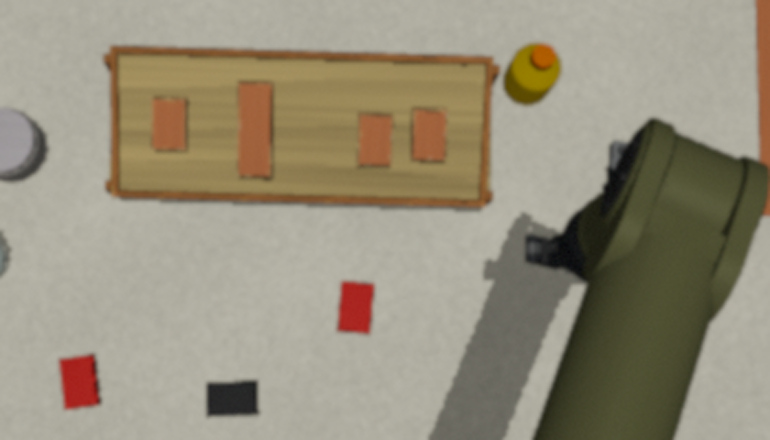

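All four blocks lie copper up in their own places, with the closest pair about 62 mm apart centre to centre (a gap of about 22 mm). The pointer is opposite the zero dot, which is mark 5. The lever is at rest and the bystanders and decoys haven't moved. Handing in.

Run:
```python
from h import *
print(r.get_state()['time_s']); print(r.job_done())
```

```text
29.0
the job is handed in; nothing more can be done
None
```

The job is handed in at 29 s. All four copper blocks on the bench (three short, one long) lie copper up and flat on the drying rack. I then gave the lever five full strokes.

**Last checks**
- **Tally:** the pointer stands on the fifth mark, opposite the zero dot, and the lever had sprung back to rest. I felt the stop on every stroke (about 10–40 N total at the wrist).
- **Blocks:** the final top and scene pictures show all four inside the rims, each on its own. I saw no second long block in any view.
- **Other items:** the bottle, tin, jar and the red and black look-alikes stayed where they were.

**What went differently**
- The third block was shifted about 36 mm along the board, apparently by the announced nudge; the robot was about 100 mm from it. It stayed flat, about 22 mm from its neighbour, so I left it there.
- The first grasp was shallow and I redid it deeper; the fingertips briefly touched the table at about 28 N.
- The network that finds named things missed the short blocks and gave one false match for the long one. I located the blocks by colour and confirmed them in the pictures.

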